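# Stand the spice jars in their crate and twist off the large one's lid

### The job

Stand the two square glass jars upright in the wooden crate, each in a cell of the row made for its size, both still shut. Then, with its cell keeping the large jar from turning, twist its tight lid anticlockwise only until it comes free of the thread, lift it straight off, and finish while still gripping it: held level a couple of centimetres above the open mouth, with nothing but the gripper carrying it. Do not knock a jar over, and leave the pot, its lid, the plate and the ladle where they are.

Things in the scene. Friction and masses are not known exactly. Their poses are not given: they have to be found in the camera images.
- jar_large: Large glass jar holding whole nutmegs, loose, 0.3 to 0.6 kg. Square body 68 x 68 mm, 92 mm high; above it a round neck, 48 mm across (55 over the thread), rim at 116 mm. Origin: centre of the underside, z up, x and y square to its sides. With its lid on it is 119 mm high; it can be lifted and carried by the lid.
- lid: Plain steel twist-off lid of the large jar, 63 mm across, 17 mm high, raised safety button in its top (1 mm). Origin: centre of its lower edge, z up. Shut: origin 102 mm above the jar's origin, x axes together, jar's shoulder 10 mm below its edge. It opens anticlockwise seen from above, taking 0.3 to 0.7 N m; clockwise it is against a stop. On the bare step the jar would turn along with it.
- lid_edge (a point): Point on the lid's side, 31.5 mm out along the lid's x axis, 8.5 mm above its lower edge; shows how far it is turned. The lid's three lugs are free of the jar's thread from 45 to 95 degrees of turn against the jar (aim for 70); beyond that they hook under the next thread.
- mouth (a point): Centre of the large jar's rim, 116 mm above its origin. The lid rises at most 2 mm as it turns and may also be turned at constant height; once free a sprung seal inside pushes it up by up to 2 mm, and it lifts straight off.
- jar_small: Small glass jar of the same shape, loose, about 0.22 kg. Square body 54 x 54 mm, 64 mm high; steel lid 49 mm across from 71 to 87 mm height, top of the jar at 88 mm. Its lid stays shut and can be gripped to carry it. Origin: centre of the underside, z up, x and y square to its sides.
- crate: Open wooden crate fixed to the step, 178 x 164 mm, boards 10 mm thick, 55 mm high, floor 8 mm up. Origin: centre of the underside; x runs along its two rows of two cells. Large row at y = -35 mm: cells 74 x 74 mm at x = -42, +42 mm. Small row at y = +42 mm: cells 60 mm (y) x 74 mm (x) at x = -42, +42 mm. In its cell the large jar can turn about 6 degrees either way.
- large_cell0 (a point): Centre of the floor of one large cell, 8 mm above the step. Either large cell will do.
- large_cell1 (a point): Centre of the floor of the other large cell.
- small_cell0 (a point): Centre of the floor of one small cell, 8 mm above the step. Either small cell will do.
- small_cell1 (a point): Centre of the floor of the other small cell.
- pot: Tall aluminium pot, 202 mm across the rim, 165 mm high, on the left of the step; leave alone. Origin: centre of the underside.
- pot_lid: Aluminium lid resting on the pot, knob top 40 mm above the pot's rim; leave alone. Origin: centre of its underside.
- plate: Plastic plate, 210 mm across, 22 mm high; leave alone. Origin: centre of the underside.
- ladle: Steel ladle lying on the far side of the step, 300 mm long, bowl 80 mm across and 32 mm high at its +x end; leave alone. Origin: near the middle, underside.
There are look-alikes about, which are no part of the job. There is more than one size of the crate; the job needs the larger. There is more than one size of the lid; the job needs the larger.

How it is judged:
By the outcome, as a careful person would: the job done as asked, in the order asked, and still so for the second after the job is handed in, while the arm keeps its last pose, push and grip.
It also fails if it takes over 62 s, if anything falls off the work surface, if the arm or the gripper's body presses on something with over 40 N, if the wrist force passes 120 N, or if a joint passes its speed limit or range.

### The arm

A 7-joint arm with a two-finger parallel gripper is mounted at the origin on the work surface. World frame = base frame: x ahead of the robot, y to its left, z up, the work surface at z = 0. Lengths are in m, angles in rad, forces in N, time in s.
With the tool pointing down it reaches from about 0.4 to 0.875 m from the base axis. Payload 19.3 kg.
Tool frame: the origin (TCP) lies midway between the tips of the shut fingers; the grasp point (between the pads) lies 19 mm behind it (bot.pinch_z is the distance from the TCP to the grasp point, in m); z points along the fingers, x is the direction in which the jaws open and shut, and the axes are right-handed (so a half turn about z gives the same grasp; the last joint's range is limited). The gripper opens to 85 mm and grips with 20 to 120 N. Pads are 22 mm wide; open, the fingers measure 114 mm over their backs; the gripper's body (76 mm by 85 mm) begins 54 mm behind the grasp point. The pads swing forward as they close: fully open they stand 13 mm farther back than shut.
Start: joints at [-1.302, 0.521, -0.036, 1.599, 0.021, 1.021, -0.113], TCP at [0.208, 0.589, 0.231] pointing down, gripper open.
Joint ranges: [-2.91, 2.91], [-0.3, 2.13], [-1.5, 1.42], [0.17, 2.43], [-1.26, 4.41], [0.16, 1.93], [-2.52, 2.52]. Speed limits (rad/s): [1.89, 1.89, 2.39, 2.39, 3.01, 3.01, 3.01].

### API

Orientations are given as [roll, pitch, yaw] about the fixed x, y, z axes, in that order (R = Rz(yaw) Ry(pitch) Rx(roll)).
In Python, from workcell import bot, grab_frame, camera_params, order gives the robot as it stands.
- The arm moves only by the tool apply_moves, never from a script. Its argument "commands" is a list of rows, each a list of 2 entries, a list of its own where there are three numbers: the shift along the tool's x, y, z in mm, then the turn, a rotation vector about the tool's x, y, z in degrees. In form: [[[dx, dy, dz], [rx, ry, rz]], ...]. A call has 1 to 5 rows; each row is the pose to reach, as a shift and turn from the pose measured when the call began, along the tool's axes at that moment; what a row does not reach only later rows make up. A row lasts 1/12 s, in which the tool goes at most 41.7 mm and 7.16 degrees, less where a joint would pass 70% of its speed; a pose out of reach is approached as far as the arm can. A call with a gripper value outside its range is refused whole. "gripper" is the opening, from 0 (shut) to 1 (fully open), set as the call begins (left out, the last holds). The fingers move at their own pace and stop on an object; "grip_force" is the grip in N (left out, the last holds). Time passes only in rows, so rows that repeat a pose let the fingers close. It gives the time, the measured TCP pose, the force and the opening at its end, in the units of the state.
- bot.observe(): the state, without advancing time (a new reading comes with each control period).
- grab_frame(name): name is "scene" or "top"; returns (picture, depth): 400x640x3 uint8, red, green, blue; 400x640 float32, m along the optical axis (not along the pixel's ray), 0 where there is no reading.
- camera_params(name): a dict with "fx", "fy", "cx", "cy" (pixels), "dist_coeffs" ([k1, k2, p1, p2, k3] as OpenCV has them; the pictures are not rectified), "rvec" (rotation vector, rad) and "tvec" (3), from world to camera coordinates, as OpenCV has them. Camera axes: x right, y down, z forward; pixel columns grow to the right and rows downward; lengths in m; the calibration is good to about 2 mm. A picture is of the moment at which its call begins. camera_params takes no time and is no camera call.
- order.job_done(): hands the job in, once; it reports no verdict.
The state is a dict: "clock": time; "qpos": joint angles; "qd": joint speeds; "joint_efforts": joint torques, N m; "position": TCP position; "tool_rot": TCP orientation; "force": force on the tool from outside, world axes, zero at the start; "moment": the same for the moment, N m; "grip_width": finger opening in m.
Only numpy, scipy, OpenCV 4.12 (cv2) and the standard library are available. Lean on these libraries where they do the work, as an engineer would, in place of code of your own. Each camera call takes 0.05 s, during which the arm holds its last target. There are 200 camera calls.

## Working session

There is one attempt and no reset: what is moved stays moved. The work goes in short steps, Python scripts to look and compute and a tool call to move; the robot and the scene stay as the last step left them, time stands still between calls to the robot, and variables do not carry over. Pictures are saved under pics/ and viewed, and the job is handed in when it is done.

Besides the shell and the picture viewer there is one more tool, called after "Emit:" by a JSON object that holds its "op" and its "data". apply_moves: Moves the arm, as the interface text tells. Its arguments: {"type":"object","properties":{"commands":{"type":"array"},"gripper":{"type":"number"},"grip_force":{"type":"number"}},"required":["commands"]}

```bash
mkdir -p pics; ls; python3 - <<'E'
from workcell import bot, grab_frame, camera_params
import cv2,numpy as np
for n in("scene","top"):
    p,d=grab_frame(n); cv2.imwrite(f"pics/{n}0.png",p[:,:,::-1]); np.savez(f"/tmp/{n}0.npz",p=p,d=d)
    c=camera_params(n); print(n,c); R=cv2.Rodrigues(np.array(c["rvec"]))[0]; print("cam pos",-R.T@np.array(c["tvec"]).ravel())
print(bot.observe(),bot.pinch_z)
E
```

```text
pics
scene {'fx': 382.38221122169415, 'fy': 382.38221122169415, 'cx': 318.5824518128756, 'cy': 198.1594217422425, 'dist_coeffs': array([-0.06036811,  0.        ,  0.        ,  0.        ,  0.        ]), 'rvec': array([ 2.13509204,  0.71561096, -0.38063301]), 'tvec': array([-0.48588762, -0.08133241,  1.36300164])}
cam pos [ 1.08816387 -0.58943202  0.7542841 ]
top {'fx': 437.82391933445047, 'fy': 437.82391933445047, 'cx': 328.19354834276874, 'cy': 202.49895976465945, 'dist_coeffs': array([-0.07116803,  0.        ,  0.        ,  0.        ,  0.        ]), 'rvec': array([ 2.16823864, -2.1724318 ,  0.11133162]), 'tvec': array([0.06725335, 0.55482824, 1.41778719])}
cam pos [0.40926845 0.06858012 1.46638126]
{'clock': 0.1, 'qpos': array([-1.3022276 ,  0.52198709, -0.03632182,  1.5999293 ,  0.02120036,
        1.02108037, -0.11284995]), 'qd': array([-0.0008906 , -0.00159512, -0.0002731 ,  0.00024476, -0.00187367,
       -0.0008909 , -0.00120143]), 'joint_efforts': array([ 4.57809510e-03, -9.28482628e+01,  1.98494196e+00, -3.70534301e+01,
        1.82867248e-02,  5.33145139e-03,  5.83822884e-05]), 'position': array([0.2076417 , 0.58919344, 0.23077075]), 'tool_rot': array([3.14151960e+00, 1.01653369e-03, 1.23196156e+00]), 'force': array([-0.31247439, -0.19410777, -0.24570713]), 'moment': array([-0.02639379, -0.00807109,  0.02855055]), 'grip_width': 0.08545178587318297} 0.0187
```

View pics/scene0.png

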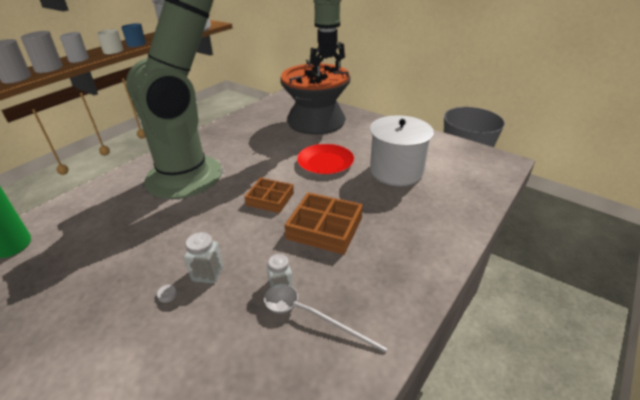

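View pics/top0.png

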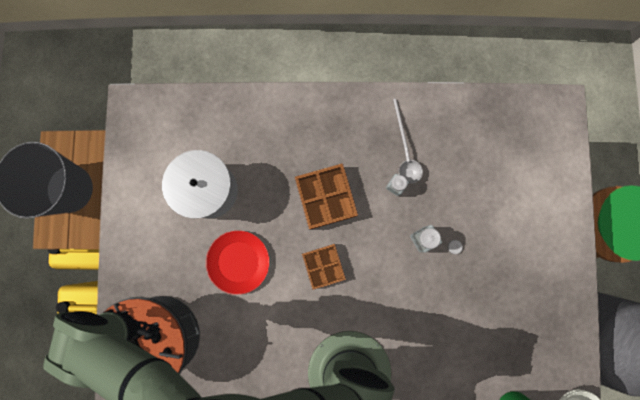

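The scene view shows the large jar (203,257), small jar (280,270) touching near the ladle bowl (281,297), large crate (325,220) and small crate. In the top view the large jar is at (428,238), a stray lid at (455,248), the small jar at (398,183), the ladle bowl at (413,170) and the large crate at (326,197).

```bash
cat > h.py <<'E'
import cv2,numpy as np
from workcell import bot, grab_frame, camera_params
class V:
    def __init__(s,n,load=None):
        if load: z=np.load(load); s.p,s.d=z["p"],z["d"]
        else: s.p,s.d=grab_frame(n)
        c=camera_params(n); s.K=np.array([[c["fx"],0,c["cx"]],[0,c["fy"],c["cy"]],[0,0,1]]); s.k=np.array(c["dist_coeffs"])
        s.rv=np.array(c["rvec"]); s.R=cv2.Rodrigues(s.rv)[0]; s.t=np.array(c["tvec"]).ravel(); s.c=-s.R.T@s.t
    def ray(s,uv):
        q=cv2.undistortPoints(np.array(uv,float).reshape(-1,1,2),s.K,s.k).reshape(-1,2)
        return np.c_[q,np.ones(len(q))]@s.R
    def plane(s,uv,z):
        r=s.ray(uv); return s.c+r*((z-s.c[2])/r[:,2])[:,None]
    def cloud(s):
        h,w=s.d.shape; g=np.stack(np.meshgrid(np.arange(w),np.arange(h)),-1).reshape(-1,2)
        P=s.c+s.ray(g)*s.d.reshape(-1,1); P[s.d.ravel()==0]=np.nan; return P.reshape(h,w,3)
    def pix(s,X): return cv2.projectPoints(np.array(X,float).reshape(-1,1,3),s.rv,s.t,s.K,s.k)[0].reshape(-1,2)
    def crop(s,name,x0,y0,x1,y1,f):
        cv2.imwrite(name,cv2.resize(s.p[y0:y1,x0:x1,::-1],None,fx=f,fy=f,interpolation=cv2.INTER_CUBIC))
E
python3 - <<'E'
from h import *
np.set_printoptions(precision=4,suppress=True)
v=V("top","/tmp/top0.npz"); C=v.cloud()
for n,uv in dict(table=(470,150),table2=(370,250),potlid=(215,200),jl=(428,236),lid=(455,247),js=(399,182),ladle=(413,168),pan=(150,340)).items(): print(n,C[uv[1],uv[0]])
# crate: rim band
hsv=cv2.cvtColor(v.p,cv2.COLOR_RGB2HSV)
m=cv2.inRange(hsv,(5,110,40),(20,255,255)); m[:, :280]=0; m[:,380:]=0
n,L,st,ce=cv2.connectedComponentsWithStats(m)
for i in range(1,n):
    if st[i,4]>200:
        mm=(L==i); top=mm&(C[:,:,2]>np.nanpercentile(C[:,:,2][mm],90)-.012)
        print(st[i],np.nanpercentile(C[:,:,2][mm],[5,50,95]))
        z=np.nanpercentile(C[:,:,2][mm],92); ys,xs=np.nonzero(top); P=v.plane(np.c_[xs,ys],z)[:,:2]
        print(cv2.minAreaRect((P*1000).astype(np.float32)))
v.crop("pics/t1.png",280,140,480,290,4)
s=V("scene","/tmp/scene0.npz"); s.crop("pics/s1.png",140,170,400,360,3)
E
```

```text
table [ 0.7386 -0.4224 -0.0011]
table2 [ 0.3983 -0.073  -0.0006]
potlid [0.549  0.4057 0.1671]
jl [ 0.4413 -0.2404  0.1222]
lid [ 0.4069 -0.3537  0.0187]
js [ 0.6144 -0.1598  0.086 ]
ladle [ 0.6734 -0.2207  0.0108]
pan [0.1415 0.5794 0.1984]
[ 295  164   63   65 2756] [0.0035 0.0107 0.0577]
((574.5079956054688, 74.07478332519531), (177.47792053222656, 162.8340301513672), 15.839515686035156)
[ 302  244   44   45 1281] [0.0007 0.0077 0.04  ]
((346.40216064453125, 82.16207885742188), (120.87108612060547, 110.92062377929688), 17.218915939331055)
```

View pics/t1.png

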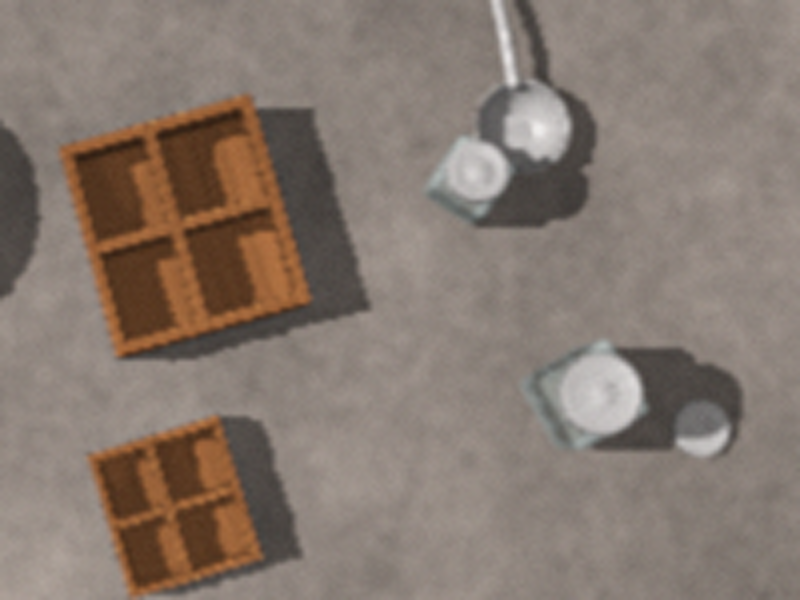

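View pics/s1.png

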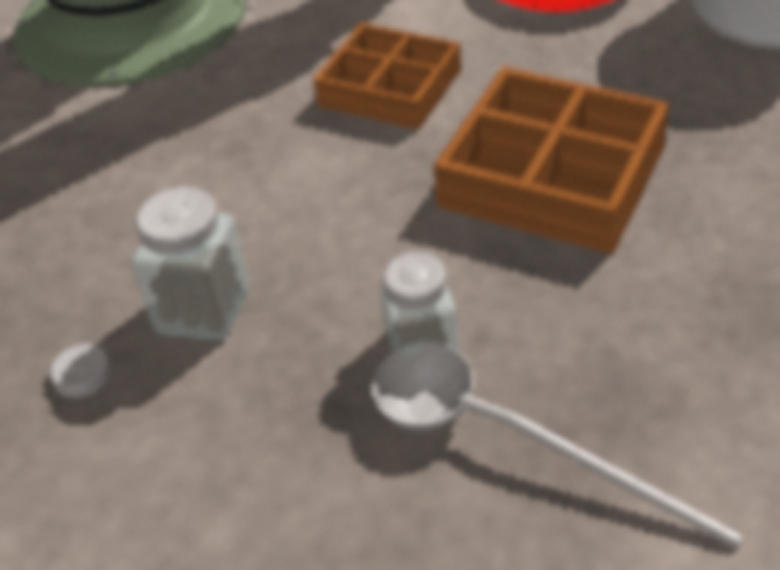

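```bash
python3 - <<'E'
from h import *
print([a for a in dir(bot) if a[0]!='_'])
v=V("top","/tmp/top0.npz"); s=V("scene","/tmp/scene0.npz")
a=cv2.resize(v.p[215:265,400:475,::-1],None,fx=8,fy=8,interpolation=cv2.INTER_CUBIC)
b=cv2.resize(v.p[160:205,375:425,::-1],None,fx=8,fy=8,interpolation=cv2.INTER_CUBIC)
cv2.imwrite("pics/jl.png",a);cv2.imwrite("pics/js.png",b)
s.crop("pics/sjl.png",175,225,235,295,8); s.crop("pics/sjs.png",255,245,305,295,8)
# crate check: colours across, predicted points
C=v.cloud(); c=np.array([.5745,.0741]); th=np.deg2rad(15.84); R=np.array([[np.cos(th),-np.sin(th)],[np.sin(th),np.cos(th)]])
for x in(-42,42):
    out=[]
    for y in range(-85,90,5):
        p=c+R@np.array([x,y])/1000; u=v.pix([[*p,.055]])[0].round().astype(int); out.append(round(float(C[u[1],u[0],2]*1000)))
    print(x,out)
E
```

```text
['IKError', 'observe', 'pinch_z']
-42 [-5, 47, 56, 20, 4, 10, 9, 2, 12, 7, 11, 12, 6, 9, 6, 11, 9, 6, 53, 55, 5, 8, 10, 8, 2, 10, 9, 10, 12, 10, 4, 50, 54, 61, -6]
42 [-4, 58, 53, 26, 12, 6, 7, 6, 10, 9, 8, 5, 13, 9, 10, 7, 14, 11, 55, 50, 8, 9, 7, 9, 13, 11, 6, 3, -1, 6, 8, 8, 58, 55, 1]
```

View pics/jl.png

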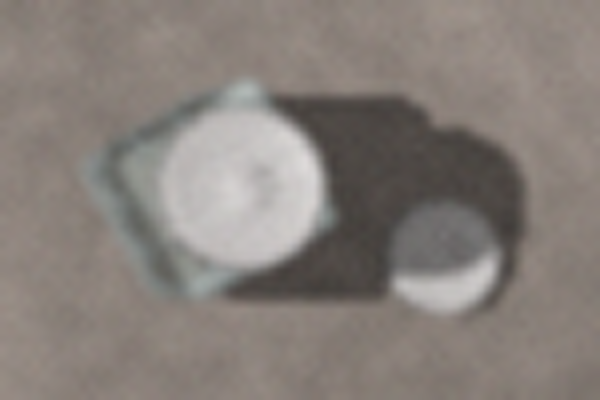

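View pics/js.png

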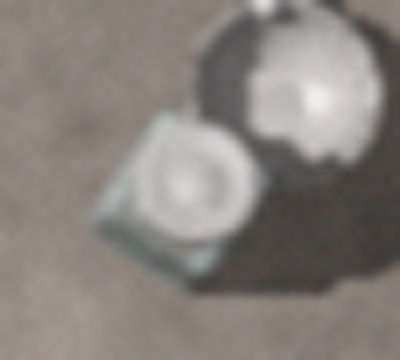

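View pics/sjl.png

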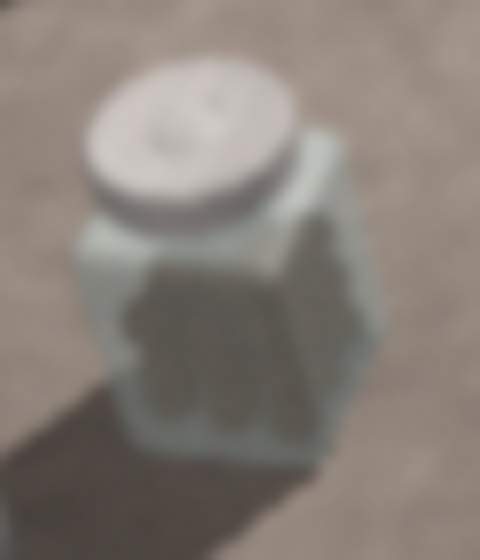

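View pics/sjs.png

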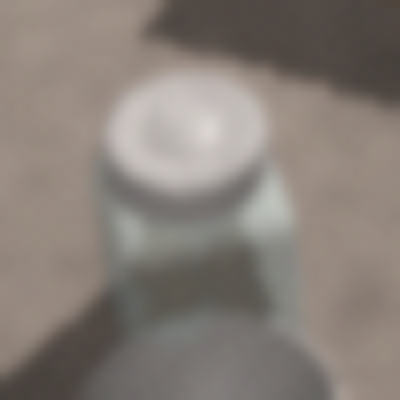

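```bash
python3 - <<'E'
from h import *
np.set_printoptions(precision=1,suppress=True)
v=V("top","/tmp/top0.npz"); s=V("scene","/tmp/scene0.npz")
def P(cam,o,pts,z): 
    return cam.plane((np.array(pts,float)+.5)/8-.5+np.array(o),z)[:,:2]*1000
T=(400,215);t=(375,160);S=(175,225);q=(255,245)
print("L lid top",P(v,T,[(243.5,186)],.119),"scene",P(s,S,[(193,130)],.119))
print("L base",P(v,T,[(85,165),(160,295)],0),"scene",P(s,S,[(135,450),(318,465),(380,335)],0))
print("L should",P(v,T,[(246,82),(337,218),(198,297)],.092),"scene",P(s,S,[(78,248),(338,130)],.092))
print("S lid top",P(v,t,[(195,180)],.087),"scene",P(s,q,[(187,130)],.087))
print("S base",P(v,t,[(92,222),(188,283)],0),"sh",P(v,t,[(165,112),(268,180),(212,275)],.064),"scene",P(s,q,[(297,215),(103,230)],.064))
E
```

```text
L lid top [[ 435.7 -247.3]] scene [[ 440.3 -246.5]]
L base [[ 447.2 -208.5]
 [ 392.8 -239. ]] scene [[ 423.6 -289. ]
 [ 476.  -256.9]
 [ 449.3 -207.5]]
L should [[ 477.2 -255.5]
 [ 423.5 -290.4]
 [ 393.  -234.7]] scene [[ 425.9 -286.3]
 [ 450.  -204.1]]
S lid top [[ 614.1 -159.4]] scene [[ 616.7 -158.9]]
S base [[ 609.1 -129.8]
 [ 583.  -170. ]] sh [[ 645.4 -151.6]
 [ 617.5 -193. ]
 [ 578.7 -169.4]] scene [[ 650.1 -150. ]
 [ 607.7 -189.1]]
```

The crate (centre 574.5, 74.1, yaw 15.8°) has its divider on the +y side as expected. The large jar is at about (437,-247), yaw 31°, and the small jar at about (615,-160), yaw -33°. I'll start by rising clear of the brazier.

```bash
cat >> h.py <<'E'
from scipy.spatial.transform import Rotation as Ro
def go(x,y,z,yaw,n=None):
    o=bot.observe(); R=Ro.from_euler('xyz',o["tool_rot"]); G=Ro.from_euler('xyz',[np.pi,0,np.deg2rad(yaw)])
    p=o["position"]*1000
    d=R.inv().apply(np.array([x,y,z])-p); r=(R.inv()*G).as_rotvec(degrees=True)
    print("t",round(o["clock"],2),"pos",p.round(1),"rpy",np.rad2deg(o["tool_rot"]).round(2),"F",o["force"].round(1),"M",o["moment"].round(2),"w",round(o["grip_width"]*1000,1),"q",o["qpos"].round(2))
    print("-> shift",d.round(1),"turn",r.round(2))
E
python3 -c "
from h import *
go(615,-159.5,330,70.6)"
```

```text
t 0.1 pos [207.6 589.2 230.8] rpy [1.800e+02 6.000e-02 7.059e+01] F [-0.3 -0.2 -0.2] M [-0.03 -0.01  0.03] w 85.5 q [-1.3   0.52 -0.04  1.6   0.02  1.02 -0.11]
-> shift [-570.8  633.1  -98.6] turn [ 0.    0.06 -0.01]
```

Emit:
{"op": "apply_moves", "data": {"commands": [[[0,0,-40],[0,0,0]],[[0,0,-80],[0,0,0]],[[0,0,-100],[0,0,0]]], "gripper": 1}}

```text
clock: 0.35
position: [0.208, 0.5899, 0.3348]
tool_rot: [-3.141, -0.002, 1.232]
force: [0.4, 0.9, 0.4]
grip_width: 0.0852
```

Emit:
{"op": "apply_moves", "data": {"commands": [[[-28,31,0],[0,0,0]],[[-56,62,0],[0,0,0]],[[-84,93,0],[0,0,0]],[[-112,124,0],[0,0,0]],[[-140,155,0],[0,0,0]]]}}

```text
clock: 0.77
position: [0.3078, 0.4047, 0.3343]
tool_rot: [-3.141, -0.002, 1.232]
force: [1.2, 1.1, 1.1]
grip_width: 0.0855
```

Emit:
{"op": "apply_moves", "data": {"commands": [[[-28,31,0],[0,0,0]],[[-56,62,0],[0,0,0]],[[-84,93,0],[0,0,0]],[[-112,124,0],[0,0,0]],[[-140,155,0],[0,0,0]]]}}

```text
clock: 1.18
position: [0.4066, 0.2213, 0.334]
tool_rot: [-3.141, -0.002, 1.232]
force: [1.0, 1.6, 0.7]
grip_width: 0.0855
```

Emit:
{"op": "apply_moves", "data": {"commands": [[[-28,31,0],[0,0,0]],[[-56,62,0],[0,0,0]],[[-84,93,0],[0,0,0]],[[-112,124,0],[0,0,0]],[[-140,155,0],[0,0,0]]]}}

```text
clock: 1.6
position: [0.5055, 0.0379, 0.3337]
tool_rot: [-3.141, -0.002, 1.232]
force: [0.3, 0.7, 0.2]
grip_width: 0.0855
```

```bash
python3 -c "
from h import *
go(615,-159.5,200,70.6)"
```

```text
t 1.6 pos [505.5  37.9 333.7] rpy [-1.7999e+02 -1.4000e-01  7.0600e+01] F [0.3 0.7 0.2] M [ 0.09 -0.08  0.05] w 85.5 q [-0.45  0.24  0.32  1.78 -0.08  1.14  1.13]
-> shift [-150.2  168.8  133.3] turn [-0.01 -0.14  0.  ]
```

Emit:
{"op": "apply_moves", "data": {"commands": [[[-28,31,0],[0,0,0]],[[-56,62,10],[0,0,0]],[[-84,93,25],[0,0,0]],[[-112,124,40],[0,0,0]],[[-135,152,60],[0,0,0]]]}}

```text
clock: 2.02
position: [0.6011, -0.1357, 0.277]
tool_rot: [3.141, -0.002, 1.232]
force: [1.0, 0.9, 0.2]
grip_width: 0.0854
```

Emit:
{"op": "apply_moves", "data": {"commands": [[[-15,17,40],[0,0,0]],[[-15,17,73],[0,0,0]],[[-15,17,73],[0,0,0]]]}}

```text
clock: 2.27
position: [0.6092, -0.1561, 0.197]
tool_rot: [-3.133, -0.0, 1.23]
force: [-1.0, 0.6, -0.4]
grip_width: 0.0853
```

```bash
python3 - <<'E'
from h import *
go(615,-159.5,66,70.6)
v=V("top");s=V("scene")
v.crop("pics/t2.png",340,130,460,220,6); s.crop("pics/s2.png",200,200,340,320,5)
E
```

```text
t 2.27 pos [ 609.2 -156.1  197. ] rpy [-1.795e+02 -1.000e-02  7.046e+01] F [-1.   0.6 -0.4] M [0.05 0.05 0.  ] w 85.3 q [-0.07  0.59  0.34  1.63 -0.23  0.97  1.59]
-> shift [ -1.3   7.8 130.9] turn [-0.5  -0.01 -0.14]
```

View pics/s2.png

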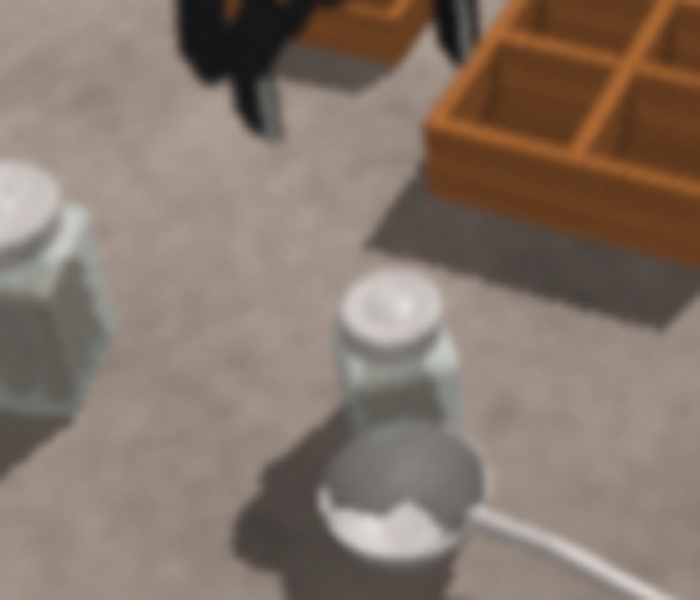

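The gripper hovers above with its fingers spread, at (255,130) and (460,55) in the crop. The small jar is undisturbed, so I descend.

Emit:
{"op": "apply_moves", "data": {"commands": [[[-1,8,30],[-0.5,0,0]],[[-1,8,60],[-0.5,0,0]],[[-1,8,85],[-0.5,0,0]],[[-1,8,95],[-0.5,0,0]]]}}

```text
clock: 2.7
position: [0.619, -0.1568, 0.1087]
tool_rot: [3.135, -0.003, 1.234]
force: [-0.1, -0.3, -0.0]
grip_width: 0.0857
```

```bash
python3 - <<'E'
from h import *
go(615,-159.5,66,70.6)
s=V("scene"); s.crop("pics/s3.png",220,220,340,310,6)
E
```

```text
t 2.7 pos [ 619.  -156.8  108.7] rpy [ 1.7961e+02 -1.6000e-01  7.0680e+01] F [-0.1 -0.3 -0. ] M [-0.03 -0.04 -0.07] w 85.7 q [-0.04  0.71  0.3   1.68 -0.28  0.79  1.62]
-> shift [-4.  -3.2 42.7] turn [ 0.39 -0.16  0.08]
```

View pics/s3.png

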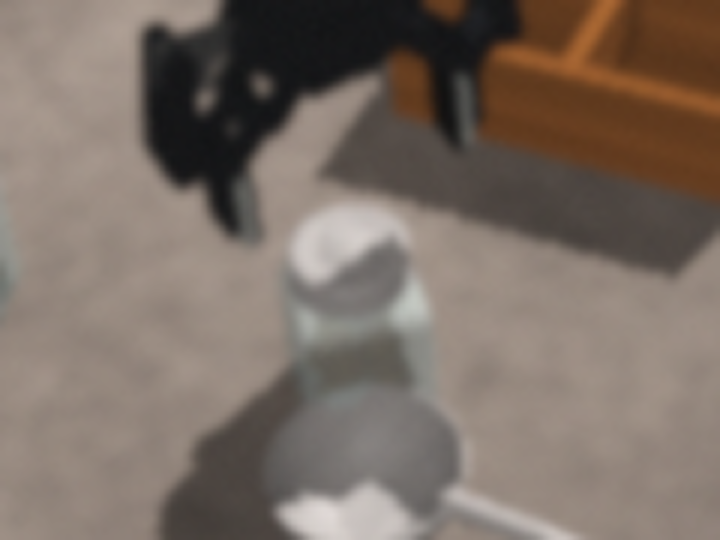

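Emit:
{"op": "apply_moves", "data": {"commands": [[[-4,-3,22],[0.4,-0.2,0]],[[-4,-3,40],[0.4,-0.2,0]],[[-4,-3,43],[0.4,-0.2,0]],[[-4,-3,43],[0.4,-0.2,0]]]}}

```text
clock: 3.08
position: [0.6155, -0.1594, 0.0666]
tool_rot: [-3.141, 0.001, 1.234]
force: [-0.2, 0.2, 0.7]
grip_width: 0.0854
```

```bash
python3 - <<'E'
from h import *
go(615,-159.5,66,70.6)
s=V("scene"); s.crop("pics/s4.png",220,220,340,310,6)
E
```

```text
t 3.08 pos [ 615.5 -159.4   66.6] rpy [-1.7999e+02  4.0000e-02  7.0710e+01] F [-0.2  0.2  0.7] M [-0.05 -0.01 -0.1 ] w 85.4 q [-0.02  0.76  0.28  1.7  -0.29  0.72  1.64]
-> shift [-0.3 -0.5  0.6] turn [-0.01  0.04  0.11]
```

View pics/s4.png

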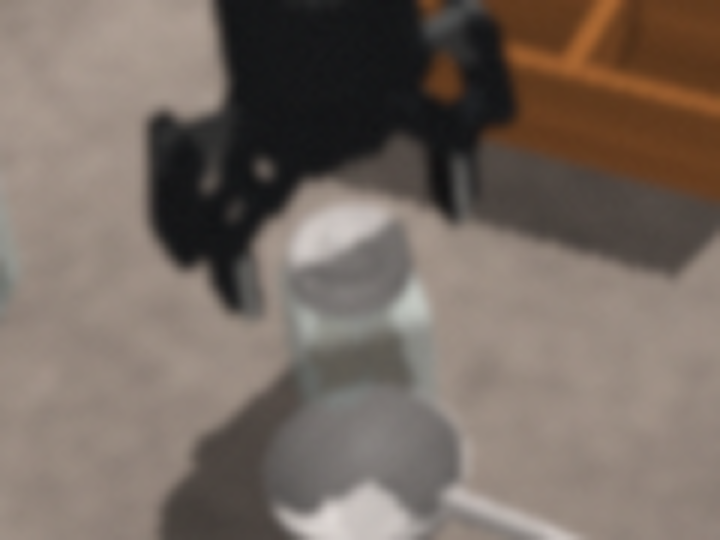

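The fingers straddle the lid (tips at (240,315) and (455,215), lid at (350,260)). I close the gripper.

Emit:
{"op": "apply_moves", "data": {"commands": [[[0,0,0],[0,0,0]],[[0,0,0],[0,0,0]],[[0,0,0],[0,0,0]],[[0,0,0],[0,0,0]],[[0,0,0],[0,0,0]]], "gripper": 0, "grip_force": 45}}

```text
clock: 3.55
position: [0.6165, -0.1598, 0.0686]
tool_rot: [3.139, 0.0, 1.234]
force: [-3.0, 1.0, 13.1]
grip_width: 0.0476
```

Emit:
{"op": "apply_moves", "data": {"commands": [[[0,0,0],[0,0,0]],[[0,0,0],[0,0,0]],[[0,0,0],[0,0,0]]]}}

```text
clock: 3.8
position: [0.6165, -0.1598, 0.0687]
tool_rot: [3.139, 0.0, 1.234]
force: [-0.4, -0.6, 2.9]
grip_width: 0.0471
```

```bash
python3 - <<'E'
from h import *
go(615,-159.5,66,70.6)
s=V("scene"); s.crop("pics/s5.png",220,220,340,310,6)
E
```

```text
t 3.8 pos [ 616.5 -159.8   68.7] rpy [1.7986e+02 1.0000e-02 7.0690e+01] F [-0.4 -0.6  2.9] M [0.01 0.   0.  ] w 47.1 q [-0.02  0.76  0.28  1.7  -0.29  0.72  1.64]
-> shift [-0.3 -1.5  2.7] turn [0.14 0.01 0.09]
```

View pics/s5.png

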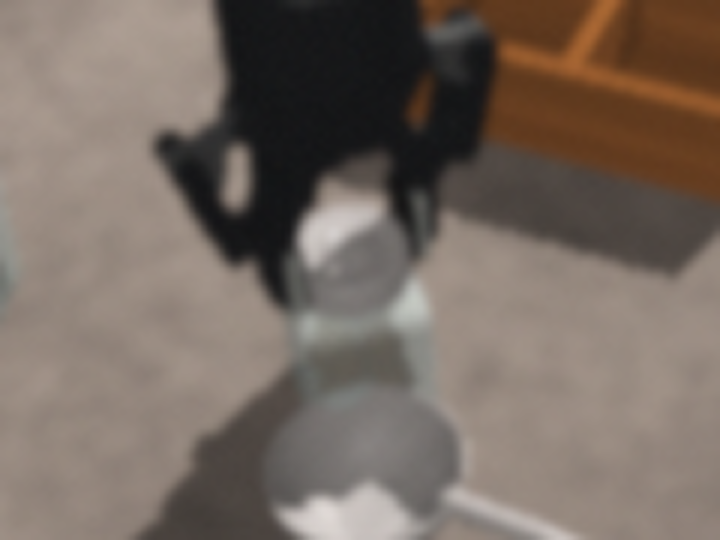

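Emit:
{"op": "apply_moves", "data": {"commands": [[[0,0,-15],[0,0,0]],[[0,0,-40],[0,0,0]],[[0,0,-70],[0,0,0]],[[0,0,-95],[0,0,0]],[[0,0,-100],[0,0,0]]]}}

```text
clock: 4.27
position: [0.6178, -0.1604, 0.1727]
tool_rot: [3.134, -0.001, 1.233]
force: [1.8, 0.2, -2.4]
grip_width: 0.0471
```

```bash
python3 - <<'E'
from h import *
go(603.4,126,170,29)
v=V("top");s=V("scene"); s.crop("pics/s6.png",200,170,360,290,5)
E
```

```text
t 4.27 pos [ 617.8 -160.4  172.7] rpy [ 1.7958e+02 -3.0000e-02  7.0670e+01] F [ 1.8  0.2 -2.4] M [-0.02 -0.05  0.05] w 47.1 q [-0.06  0.63  0.34  1.64 -0.25  0.91  1.6 ]
-> shift [ 265.4 -108.4    2.1] turn [ 0.39 -0.18 41.67]
```

View pics/s6.png

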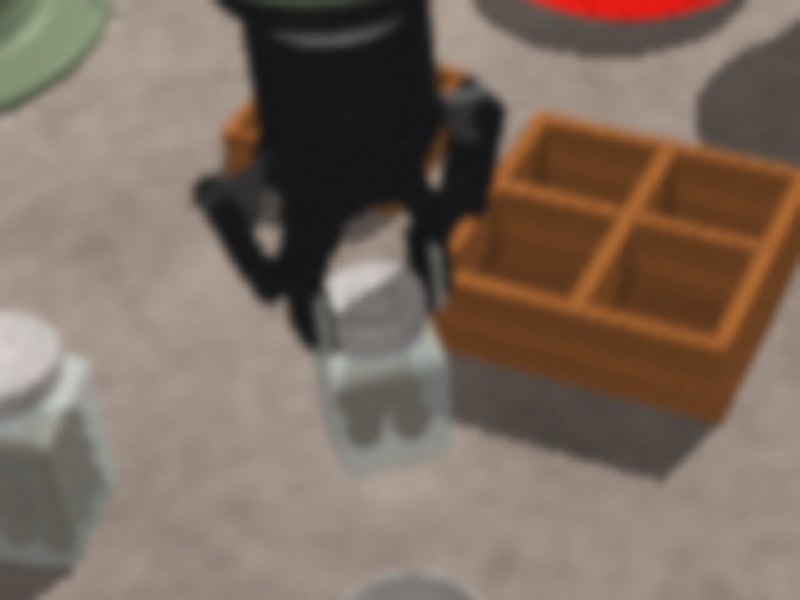

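Emit:
{"op": "apply_moves", "data": {"commands": [[[30,-12,0],[0,0,5]],[[66,-27,0],[0,0,11]],[[102,-42,0],[0,0,17]],[[138,-56,0],[0,0,23]],[[174,-71,0],[0,0,29]]]}}

```text
clock: 4.78
position: [0.6063, 0.0296, 0.1678]
tool_rot: [3.139, -0.0, 0.722]
force: [2.0, 0.3, -1.7]
grip_width: 0.0476
```

```bash
python3 - <<'E'
from h import *
go(603.4,126,160,29)
E
```

```text
t 4.78 pos [606.3  29.6 167.8] rpy [ 1.7985e+02 -3.0000e-02  4.1380e+01] F [ 2.   0.3 -1.7] M [ 0.04 -0.05  0.04] w 47.6 q [-0.47  0.61  0.48  1.73 -0.35  0.88  0.88]
-> shift [ 61.6 -74.3   7.6] turn [ 0.15 -0.04 12.38]
```

Emit:
{"op": "apply_moves", "data": {"commands": [[[20,-25,0],[0,0,4]],[[45,-54,0],[0,0,9]],[[61,-74,0],[0,0,12.4]],[[62,-74,5],[0,0,12.4]],[[62,-74,8],[0,0,12.4]]]}}

```text
clock: 5.2
position: [0.603, 0.1278, 0.1575]
tool_rot: [3.139, 0.001, 0.509]
force: [-0.2, -1.5, -1.8]
grip_width: 0.0475
```

```bash
python3 - <<'E'
from h import *
go(603.4,126,160,29)
v=V("top");s=V("scene"); s.crop("pics/s7.png",270,160,390,250,6); v.crop("pics/t7.png",280,140,380,240,6)
E
```

```text
t 5.2 pos [603.  127.8 157.5] rpy [1.7986e+02 8.0000e-02 2.9170e+01] F [-0.2 -1.5 -1.8] M [-0.08  0.04  0.01] w 47.5 q [-0.65  0.66  0.53  1.71 -0.41  0.89  0.56]
-> shift [-0.5  1.7 -2.5] turn [0.14 0.08 0.17]
```

View pics/s7.png

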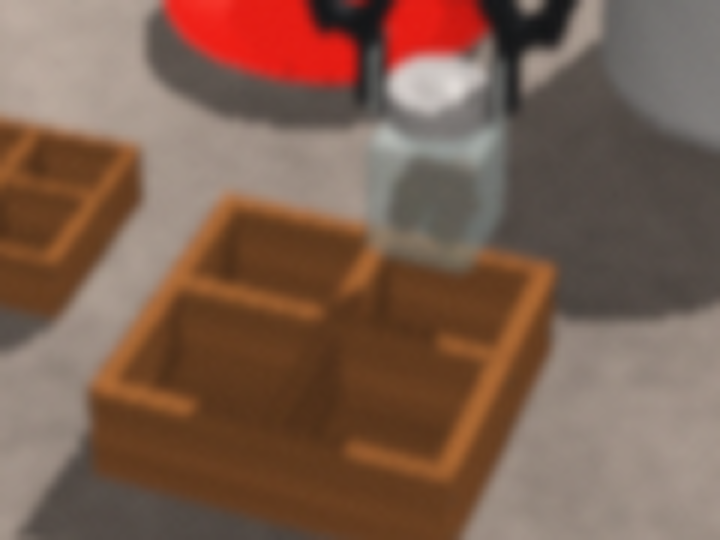

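View pics/t7.png

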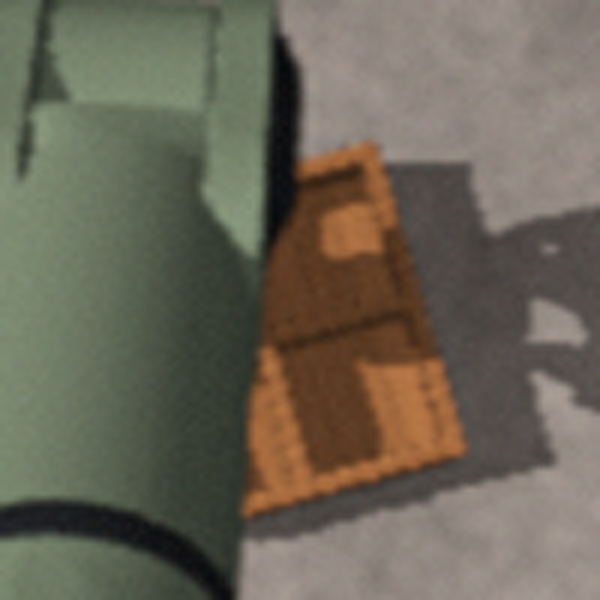

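```bash
python3 - <<'E'
from h import *
np.set_printoptions(precision=1,suppress=True)
s=V("scene","/tmp/scene0.npz")
th=np.deg2rad(15.84); R=np.array([[np.cos(th),-np.sin(th)],[np.sin(th),np.cos(th)]])
Q=lambda c,h,z:np.array([[*(np.array(c)+R@np.array(h)*[1,1]*np.array(1)) ,z] for h in h])/1000
px=lambda X:(s.pix(X)-[270,160]+.5)*6-.5
o=[(89,82),(89,-82),(-89,-82),(-89,82)]
print("crate pred",px(Q((574.5,74.1),o,55)).tolist())
j=[(27,27),(27,-27),(-27,-27),(-27,27)]
print("jar base pred",px(Q((603,127.8),j,88.8)).round().tolist()); print("jar shoulder pred",px(Q((603,127.8),j,152.8)).round().tolist())
print(s.plane((np.array([(553,268),(232,195),(95,385),(440,475),(472,270),(370,245)])+.5)/6-.5+[270,160],.055)*1000)
E
```

```text
crate pred [[551.1442945784097, 265.06514585839875], [442.80402735402663, 482.8069999109629], [77.33369832042126, 388.6799761233984], [217.80775781503246, 190.5428614910536]]
jar base pred [[508.0, 214.0], [473.0, 280.0], [363.0, 255.0], [402.0, 191.0]]
jar shoulder pred [[513.0, 104.0], [476.0, 168.0], [363.0, 144.0], [403.0, 82.0]]
[[639.7 175.9  55. ]
 [474.8 130.   55. ]
 [516.1 -22.3  55. ]
 [678.7  22.8  55. ]
 [608.6 151.2  55. ]
 [556.5 137.9  55. ]]
```

Emit:
{"op": "apply_moves", "data": {"commands": [[[1,0,12],[0,0,0]],[[1,1,24],[0,0,0]],[[1,1,25],[0,0,0]]]}}

```text
clock: 5.55
position: [0.6035, 0.123, 0.1303]
tool_rot: [3.139, 0.005, 0.504]
force: [-0.1, 0.5, -2.5]
grip_width: 0.0478
```

```bash
python3 - <<'E'
from h import *
go(604,127,132,29)
s=V("scene"); s.crop("pics/s8.png",300,165,380,225,10)
E
```

```text
t 5.55 pos [603.5 123.  130.3] rpy [179.86   0.27  28.9 ] F [-0.1  0.5 -2.5] M [-0.01  0.09 -0.03] w 47.8 q [-0.63  0.69  0.51  1.73 -0.43  0.84  0.57]
-> shift [ 2.4 -3.3 -1.7] turn [ 0.14  0.27 -0.1 ]
```

View pics/s8.png

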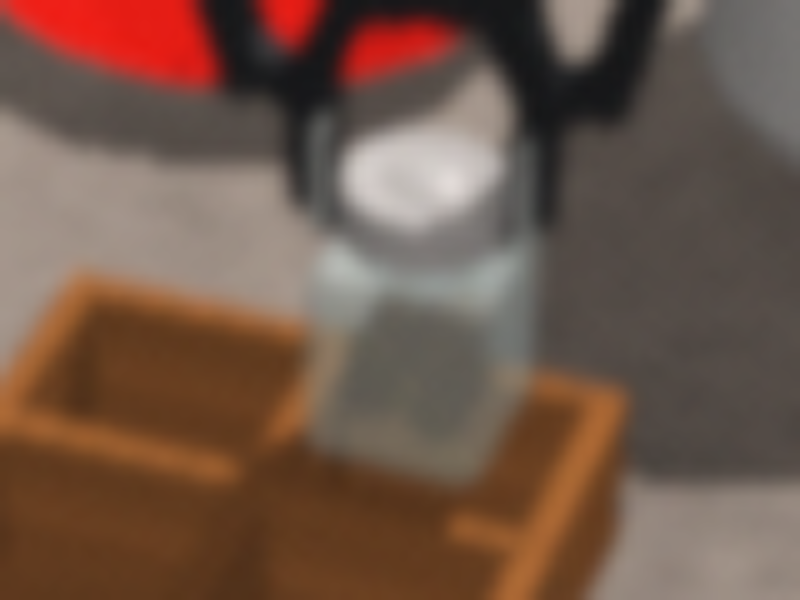

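Emit:
{"op": "apply_moves", "data": {"commands": [[[2.5,-3.5,-1],[0,0.3,0]],[[2.5,-3.5,-1],[0,0.3,0]],[[2.5,-3.5,-1],[0,0.3,0]]]}}

```text
clock: 5.85
position: [0.6044, 0.1277, 0.1325]
tool_rot: [3.139, -0.002, 0.505]
force: [0.1, -0.4, -2.1]
grip_width: 0.0476
```

```bash
python3 - <<'E'
from h import *
go(604.5,127,118,29)
s=V("scene"); s.crop("pics/s9.png",300,165,380,225,10)
E
```

```text
t 5.85 pos [604.4 127.7 132.5] rpy [ 1.7986e+02 -9.0000e-02  2.8920e+01] F [ 0.1 -0.4 -2.1] M [ 0.   -0.07  0.01] w 47.6 q [-0.64  0.69  0.51  1.73 -0.43  0.84  0.57]
-> shift [-0.3  0.6 14.5] turn [ 0.14 -0.09 -0.08]
```

View pics/s9.png

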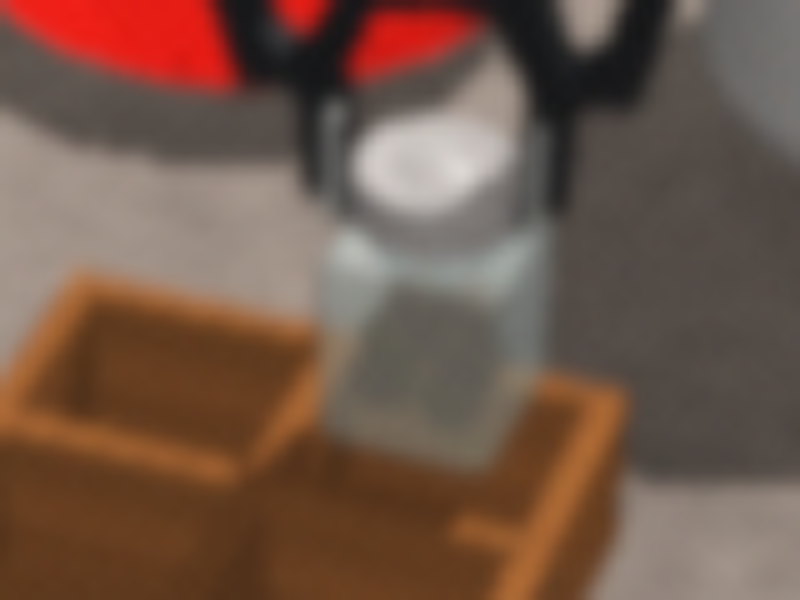

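Near and far gaps to the cell boards look about equal (jar base corners at (485,470) and (535,390)). I lower slowly and watch the force.

Emit:
{"op": "apply_moves", "data": {"commands": [[[0,0.5,5],[0,0,0]],[[0,0.5,10],[0,0,0]],[[0,0.5,15],[0,0,0]],[[0,0.5,18],[0,0,0]],[[0,0.5,20],[0,0,0]]]}}

```text
clock: 6.32
position: [0.6045, 0.1271, 0.1118]
tool_rot: [3.139, -0.001, 0.505]
force: [-0.3, 0.1, -1.7]
grip_width: 0.0474
```

```bash
python3 - <<'E'
from h import *
go(604.5,127,90,29)
s=V("scene"); s.crop("pics/s10.png",300,165,380,225,10)
E
```

```text
t 6.32 pos [604.5 127.1 111.8] rpy [ 1.7986e+02 -5.0000e-02  2.8920e+01] F [-0.3  0.1 -1.7] M [-0.01  0.    0.07] w 47.4 q [-0.63  0.71  0.49  1.74 -0.44  0.8   0.58]
-> shift [-0.1 -0.  21.8] turn [ 0.14 -0.05 -0.08]
```

View pics/s10.png

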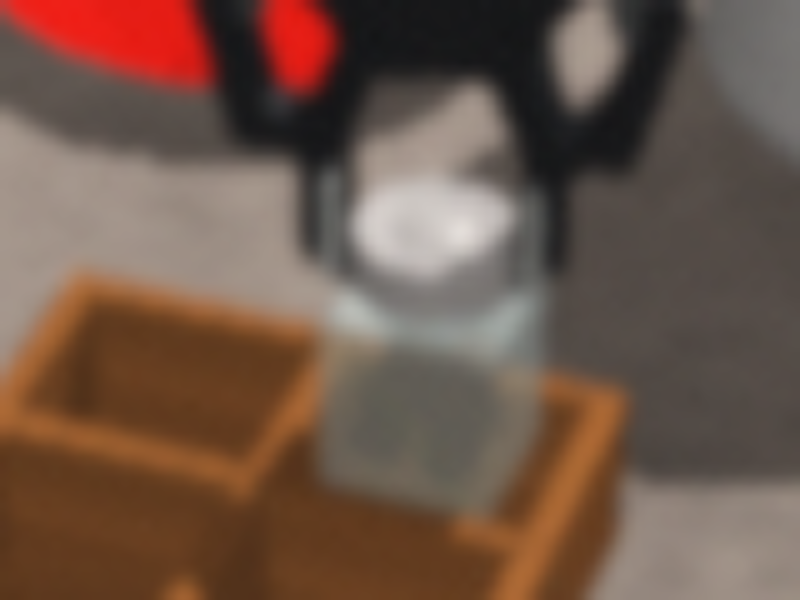

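The jar base has entered the cell (12 mm below the rim) with no contact force. Continuing.

Emit:
{"op": "apply_moves", "data": {"commands": [[[0,0,7],[0,0,0]],[[0,0,14],[0,0,0]],[[0,0,20],[0,0,0]],[[0,0,25],[0,0,0]],[[0,0,29],[0,0,0]]]}}

```text
clock: 6.78
position: [0.6043, 0.1269, 0.0819]
tool_rot: [3.139, -0.0, 0.505]
force: [0.1, -0.8, -1.9]
grip_width: 0.0476
```

Emit:
{"op": "apply_moves", "data": {"commands": [[[0,0,2],[0,0,0]],[[0,0,5],[0,0,0]],[[0,0,5],[0,0,0]]]}}

```text
clock: 7.03
position: [0.6044, 0.1268, 0.0769]
tool_rot: [3.139, -0.0, 0.504]
force: [0.4, -0.2, -1.8]
grip_width: 0.0473
```

```bash
python3 - <<'E'
from h import *
go(604.5,127,77,29)
s=V("scene"); s.crop("pics/s11.png",300,165,380,225,10)
E
```

```text
t 7.03 pos [604.4 126.8  76.9] rpy [ 1.7987e+02 -1.0000e-02  2.8910e+01] F [ 0.4 -0.2 -1.8] M [ 0.03 -0.02 -0.01] w 47.3 q [-0.61  0.76  0.46  1.75 -0.47  0.74  0.6 ]
-> shift [ 0.2 -0.1 -0.1] turn [ 0.13 -0.01 -0.09]
```

View pics/s11.png

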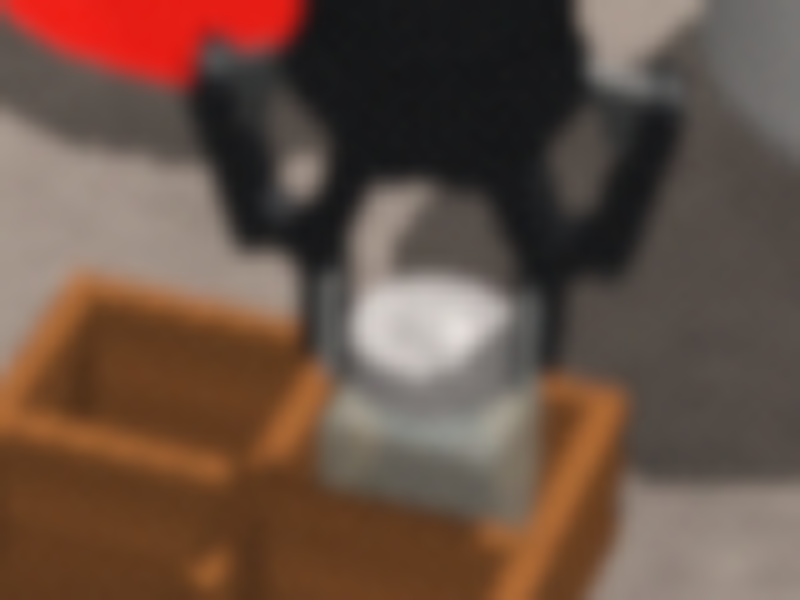

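Almost seated. I lower until contact shows.

Emit:
{"op": "apply_moves", "data": {"commands": [[[0,0,1],[0,0,0]],[[0,0,2],[0,0,0]],[[0,0,2],[0,0,0]]]}}

```text
clock: 7.33
position: [0.6047, 0.1268, 0.0766]
tool_rot: [3.14, -0.001, 0.504]
force: [-11.2, -1.0, 28.8]
grip_width: 0.0471
```

```bash
python3 - <<'E'
from h import *
go(604.5,127,77,29)
E
```

```text
t 7.33 pos [604.7 126.8  76.6] rpy [ 1.799e+02 -8.000e-02  2.890e+01] F [-11.2  -1.   28.8] M [-0.25  2.55  0.03] w 47.1 q [-0.61  0.76  0.46  1.75 -0.47  0.74  0.61]
-> shift [-0.1 -0.2 -0.4] turn [ 0.1  -0.08 -0.1 ]
```

Seated: floor contact at TCP z 76.6, against 76.7 expected. I unload, then open and rise.

Emit:
{"op": "apply_moves", "data": {"commands": [[[0,0,-0.5],[0,0,0]],[[0,0,-0.5],[0,0,0]]]}}

```text
clock: 7.5
position: [0.605, 0.1269, 0.0776]
tool_rot: [3.14, -0.002, 0.504]
force: [0.1, -0.4, -1.1]
grip_width: 0.0471
```

Emit:
{"op": "apply_moves", "data": {"commands": [[[0,0,0],[0,0,0]],[[0,0,0],[0,0,0]],[[0,0,0],[0,0,0]],[[0,0,0],[0,0,0]],[[0,0,0],[0,0,0]]], "gripper": 1}}

```text
clock: 7.92
position: [0.605, 0.1269, 0.0775]
tool_rot: [3.14, -0.002, 0.504]
force: [0.1, 0.9, -0.4]
grip_width: 0.0852
```

Emit:
{"op": "apply_moves", "data": {"commands": [[[0,0,-10],[0,0,0]],[[0,0,-40],[0,0,0]],[[0,0,-80],[0,0,0]],[[0,0,-110],[0,0,0]],[[0,0,-120],[0,0,0]]]}}

```text
clock: 8.33
position: [0.6062, 0.1268, 0.2026]
tool_rot: [3.138, -0.008, 0.504]
force: [0.7, -0.1, 0.8]
grip_width: 0.0854
```

```bash
python3 - <<'E'
from h import *
go(437.5,-247,200,29)
s=V("scene"); s.crop("pics/s12.png",170,160,380,310,3.5)
E
```

```text
t 8.33 pos [606.2 126.8 202.6] rpy [179.82  -0.43  28.86] F [ 0.7 -0.1  0.8] M [-0.04 -0.04  0.02] w 85.4 q [-0.67  0.61  0.56  1.67 -0.38  0.96  0.53]
-> shift [-328.2  245.9    0.9] turn [ 0.18 -0.43 -0.14]
```

View pics/s12.png

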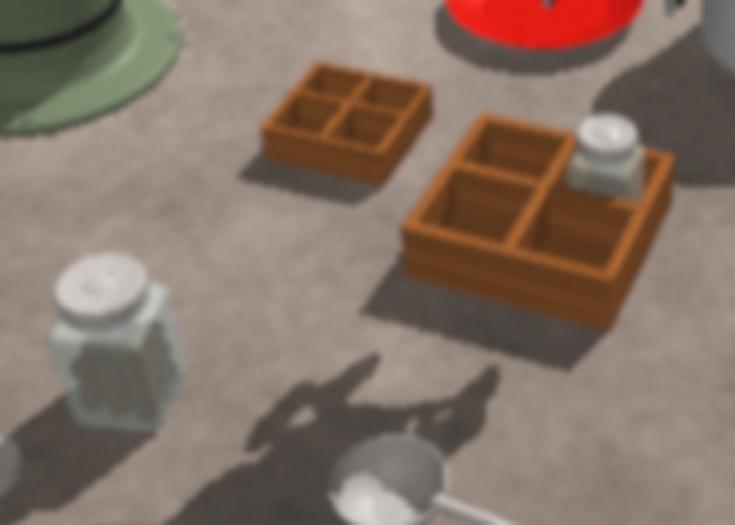

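The small jar stands upright in the small-row cell, and the large-row cells are free. Next, the large jar.

Emit:
{"op": "apply_moves", "data": {"commands": [[[-33,25,0],[0,0,0]],[[-66,49,0],[0,0,0]],[[-99,74,0],[0,0,0]],[[-132,99,0],[0,0,0]],[[-165,124,0],[0,0,0]]]}}

```text
clock: 8.8
position: [0.5204, -0.0627, 0.2016]
tool_rot: [3.139, -0.008, 0.504]
force: [1.3, -1.3, 0.8]
grip_width: 0.0853
```

Emit:
{"op": "apply_moves", "data": {"commands": [[[-33,25,0],[0,0,0]],[[-66,49,0],[0,0,0]],[[-99,74,0],[0,0,0]],[[-132,99,0],[0,0,0]],[[-155,116,0],[0,0,0]]]}}

```text
clock: 9.22
position: [0.4386, -0.2422, 0.2009]
tool_rot: [3.138, -0.008, 0.502]
force: [0.0, -0.3, -0.7]
grip_width: 0.0854
```

Emit:
{"op": "apply_moves", "data": {"commands": [[[0,0,0],[0,0,0]],[[0,0,0],[0,0,0]]]}}

```text
clock: 9.38
position: [0.4374, -0.2438, 0.2011]
tool_rot: [3.138, -0.008, 0.498]
force: [0.4, 0.7, -0.0]
grip_width: 0.0853
```

```bash
python3 - <<'E'
from h import *
go(437.5,-247,135,29)
v=V("top"); v.crop("pics/t13.png",280,140,480,290,4)
s=V("scene"); s.crop("pics/s13.png",140,190,260,290,6)
E
```

```text
t 9.38 pos [ 437.4 -243.8  201.1] rpy [179.81  -0.44  28.54] F [ 0.4  0.7 -0. ] M [-0.03 -0.    0.02] w 85.3 q [-0.07  0.42  0.61  1.98 -0.33  0.83  1.22]
-> shift [-1.9  2.6 66.1] turn [ 0.2  -0.44 -0.46]
```

View pics/s13.png

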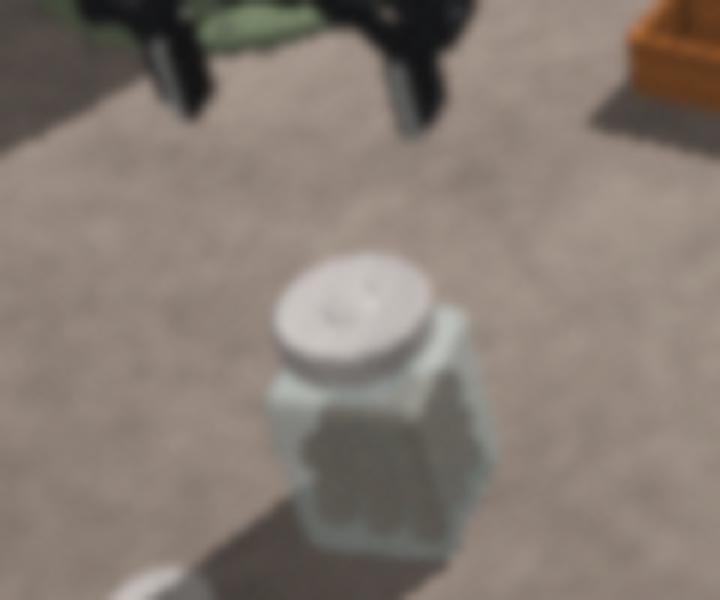

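View pics/t13.png

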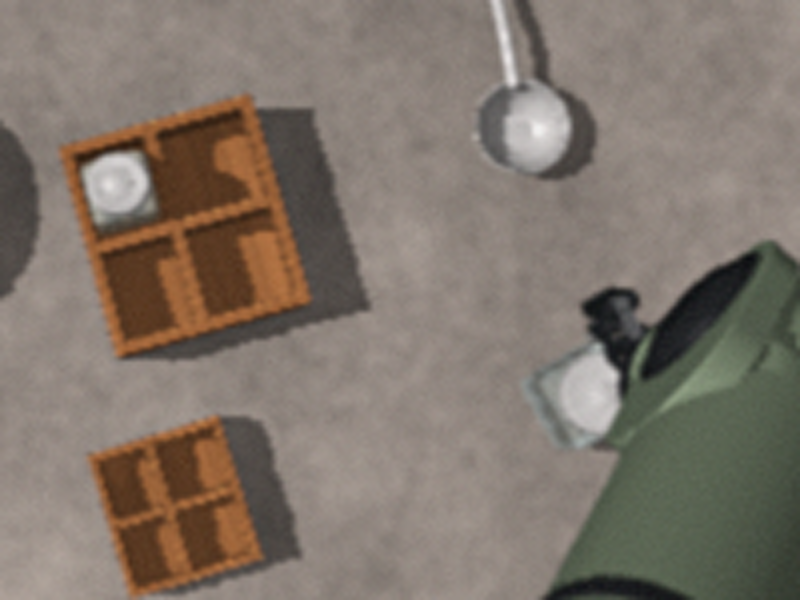

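The top view shows the small jar seated at (118,184) in the narrow-row cell, and the large jar untouched. I descend onto the large jar's lid.

Emit:
{"op": "apply_moves", "data": {"commands": [[[-2,2.5,30],[0,-0.4,-0.4]],[[-2,2.5,60],[0,-0.4,-0.4]],[[-2,2.5,66],[0,-0.4,-0.4]],[[-2,2.5,66],[0,-0.4,-0.4]]]}}

```text
clock: 9.82
position: [0.4385, -0.2431, 0.1336]
tool_rot: [3.141, 0.001, 0.511]
force: [-0.8, -0.3, 0.8]
grip_width: 0.0852
```

```bash
python3 - <<'E'
from h import *
go(437.5,-247,96,29)
s=V("scene"); s.crop("pics/s14.png",140,190,260,290,6)
v=V("top")
p=lambda uv,z:(v.plane((np.array([uv])+.5)/4-.5+[280,140],z)*1000).round(1)
print("small lid top via top cam",p((118,184),.095))
E
```

```text
t 9.82 pos [ 438.5 -243.1  133.6] rpy [1.7999e+02 7.0000e-02 2.9280e+01] F [-0.8 -0.3  0.8] M [-0.03  0.    0.02] w 85.2 q [-0.    0.53  0.53  2.03 -0.41  0.69  1.3 ]
-> shift [-2.8  2.9 37.6] turn [0.01 0.07 0.28]
small lid top via top cam [[601.9 126.5  95. ]]
```

View pics/s14.png

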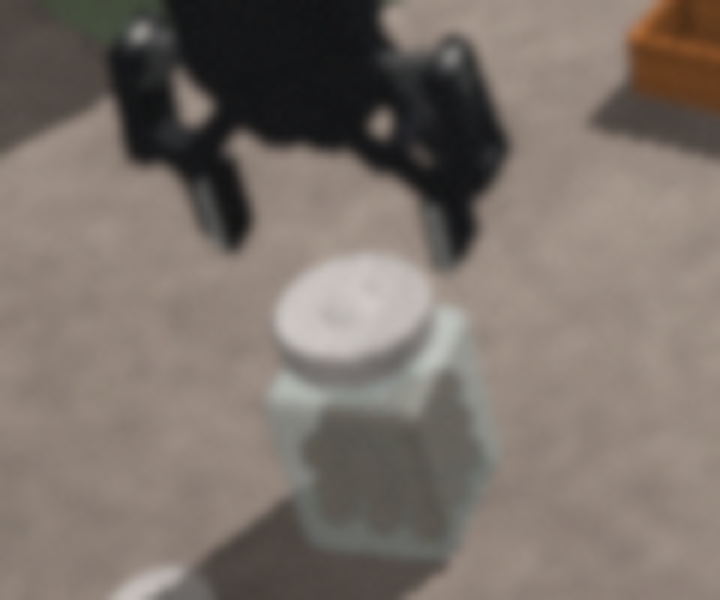

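Emit:
{"op": "apply_moves", "data": {"commands": [[[-3,3.5,5],[0,0,0.3]],[[-3,3.5,15],[0,0,0.3]],[[-3,3.5,28],[0,0,0.3]],[[-3,3.5,38],[0,0,0.3]],[[-3,3.5,38],[0,0,0.3]]]}}

```text
clock: 10.33
position: [0.438, -0.2485, 0.0962]
tool_rot: [3.14, 0.0, 0.505]
force: [-1.1, -0.3, -0.0]
grip_width: 0.0851
```

```bash
python3 - <<'E'
from h import *
go(437.5,-247,96,29)
s=V("scene"); s.crop("pics/s15.png",140,190,260,290,6)
E
```

```text
t 10.33 pos [ 438.  -248.5   96.2] rpy [179.91   0.    28.93] F [-1.1 -0.3 -0. ] M [ 0.03  0.02 -0.01] w 85.1 q [ 0.05  0.59  0.48  2.05 -0.47  0.61  1.35]
-> shift [ 0.3 -1.6  0.2] turn [ 0.09  0.   -0.07]
```

View pics/s15.png

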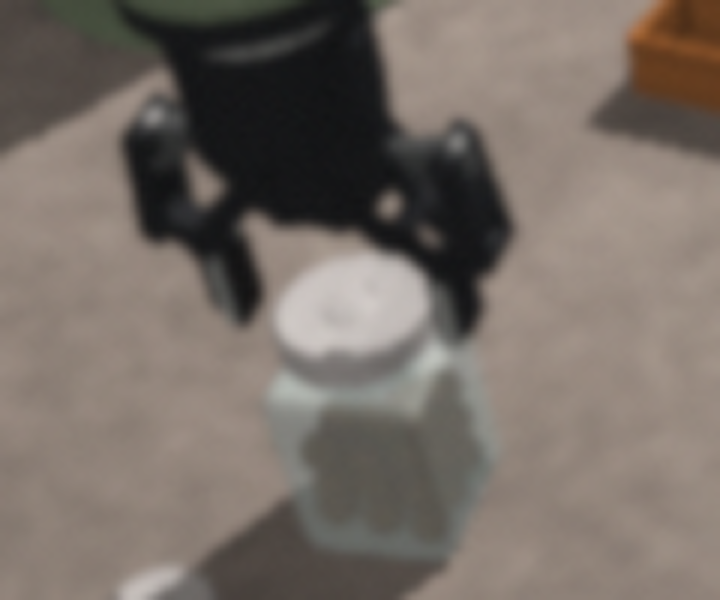

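Emit:
{"op": "apply_moves", "data": {"commands": [[[0,-1,0],[0,0,0]],[[0,-1,0],[0,0,0]]]}}

```text
clock: 10.55
position: [0.4377, -0.2479, 0.0975]
tool_rot: [3.139, -0.001, 0.504]
force: [-0.1, 0.2, -0.4]
grip_width: 0.0852
```

Emit:
{"op": "apply_moves", "data": {"commands": [[[0,0,0],[0,0,0]],[[0,0,0],[0,0,0]],[[0,0,0],[0,0,0]],[[0,0,0],[0,0,0]],[[0,0,0],[0,0,0]]], "gripper": 0, "grip_force": 70}}

```text
clock: 10.97
position: [0.4382, -0.248, 0.0982]
tool_rot: [3.139, -0.002, 0.504]
force: [-1.7, 2.3, 11.4]
grip_width: 0.0616
```

Emit:
{"op": "apply_moves", "data": {"commands": [[[0,0,0],[0,0,0]],[[0,0,0],[0,0,0]],[[0,0,0],[0,0,0]]]}}

```text
clock: 11.22
position: [0.4383, -0.2482, 0.0984]
tool_rot: [3.138, -0.002, 0.504]
force: [-1.5, -1.4, 4.7]
grip_width: 0.061
```

```bash
python3 - <<'E'
from h import *
go(437.5,-247,96,29)
s=V("scene"); s.crop("pics/s16.png",140,190,260,290,6)
E
```

```text
t 11.22 pos [ 438.3 -248.2   98.4] rpy [ 1.7981e+02 -1.0000e-01  2.8890e+01] F [-1.5 -1.4  4.7] M [-0.15  0.19  0.04] w 61.0 q [ 0.04  0.59  0.48  2.05 -0.47  0.61  1.35]
-> shift [-0.1 -1.5  2.4] turn [ 0.19 -0.1  -0.11]
```

View pics/s16.png

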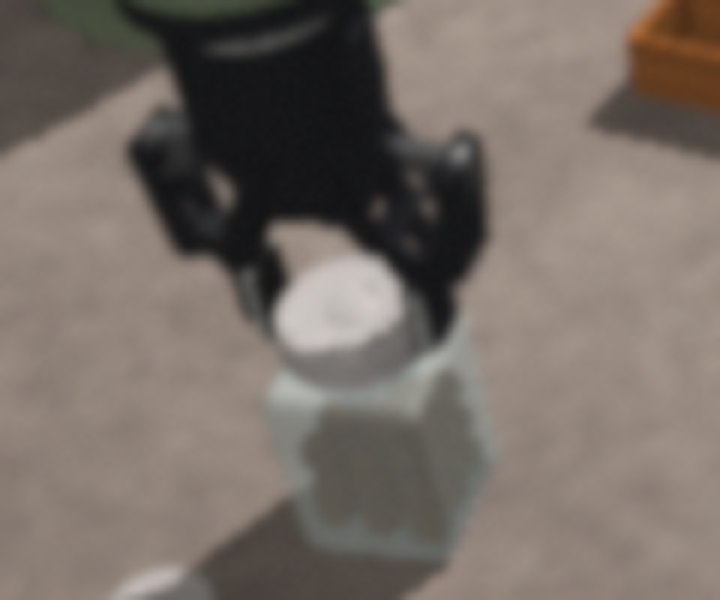

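The lid is gripped at 61 mm. I lift.

Emit:
{"op": "apply_moves", "data": {"commands": [[[0,0,-12],[0,0,0]],[[0,0,-35],[0,0,0]],[[0,0,-65],[0,0,0]],[[0,0,-90],[0,0,0]],[[0,0,-100],[0,0,0]]]}}

```text
clock: 11.68
position: [0.4385, -0.2485, 0.2009]
tool_rot: [3.136, -0.003, 0.504]
force: [-0.0, 0.0, -3.1]
grip_width: 0.0612
```

```bash
python3 - <<'E'
from h import *
go(544.5,29.5,195,13.7)
s=V("scene"); s.crop("pics/s17.png",140,150,280,270,5)
E
```

```text
t 11.68 pos [ 438.5 -248.5  200.9] rpy [179.7   -0.2   28.88] F [-0.   0.  -3.1] M [ 0.01 -0.11 -0.07] w 61.2 q [-0.06  0.43  0.61  1.97 -0.33  0.83  1.24]
-> shift [ 227.  -192.3    5.7] turn [ 0.27 -0.24 15.17]
```

View pics/s17.png

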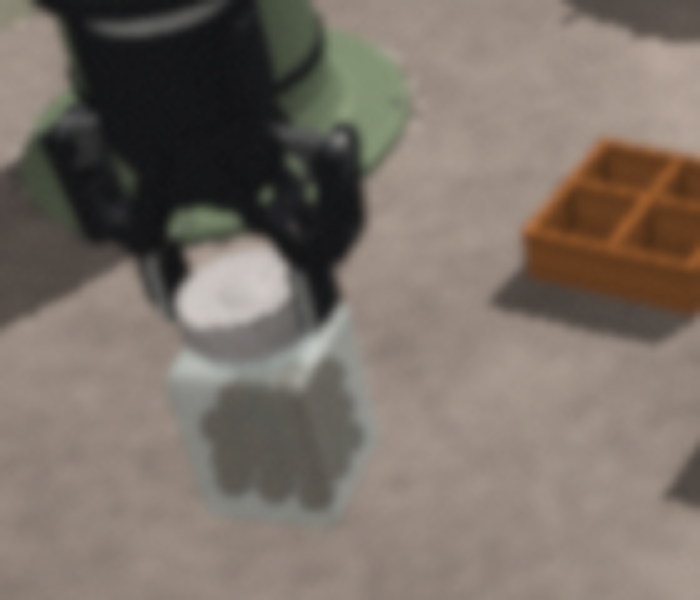

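Emit:
{"op": "apply_moves", "data": {"commands": [[[25,-21,0],[0,0,2]],[[56,-47,0],[0,0,4]],[[87,-73,0],[0,0,6]],[[118,-100,0],[0,0,8]],[[149,-126,0],[0,0,10]]]}}

```text
clock: 12.15
position: [0.5082, -0.0639, 0.1998]
tool_rot: [3.137, -0.004, 0.328]
force: [2.1, -0.7, -2.8]
grip_width: 0.0614
```

```bash
python3 - <<'E'
from h import *
go(545,30,180,13.7)
E
```

```text
t 12.15 pos [508.2 -63.9 199.8] rpy [179.75  -0.23  18.8 ] F [ 2.1 -0.7 -2.8] M [-0.05 -0.13 -0.05] w 61.4 q [-0.48  0.46  0.65  1.96 -0.36  0.84  0.7 ]
-> shift [ 65.  -77.2  19.7] turn [ 0.24 -0.24  5.1 ]
```

Emit:
{"op": "apply_moves", "data": {"commands": [[[20,-24,0],[0,0,2]],[[44,-52,0],[0,0,4]],[[62,-74,4],[0,0,5]],[[65,-77,12],[0.2,-0.2,5]],[[65,-77,20],[0.2,-0.2,5]]]}}

```text
clock: 12.57
position: [0.545, 0.032, 0.1777]
tool_rot: [3.141, 0.001, 0.245]
force: [-1.0, -0.2, -4.1]
grip_width: 0.0606
```

Emit:
{"op": "apply_moves", "data": {"commands": [[[0,0,0],[0,0,0]],[[0,0,0],[0,0,0]]]}}

```text
clock: 12.73
position: [0.5441, 0.0309, 0.1765]
tool_rot: [3.141, 0.003, 0.244]
force: [-0.0, -0.2, -2.8]
grip_width: 0.0612
```

```bash
python3 - <<'E'
from h import *
go(545,30,165,13.7)
s=V("scene"); s.crop("pics/s18.png",260,150,380,250,6)
v=V("top"); v.crop("pics/t18.png",280,140,400,240,6)
E
```

```text
t 12.73 pos [544.1  30.9 176.5] rpy [179.97   0.18  13.97] F [-0.  -0.2 -2.8] M [ 0.02 -0.01  0.01] w 61.2 q [-0.62  0.55  0.64  1.89 -0.43  0.85  0.48]
-> shift [ 0.7  1.1 11.5] turn [0.03 0.18 0.27]
```

View pics/s18.png

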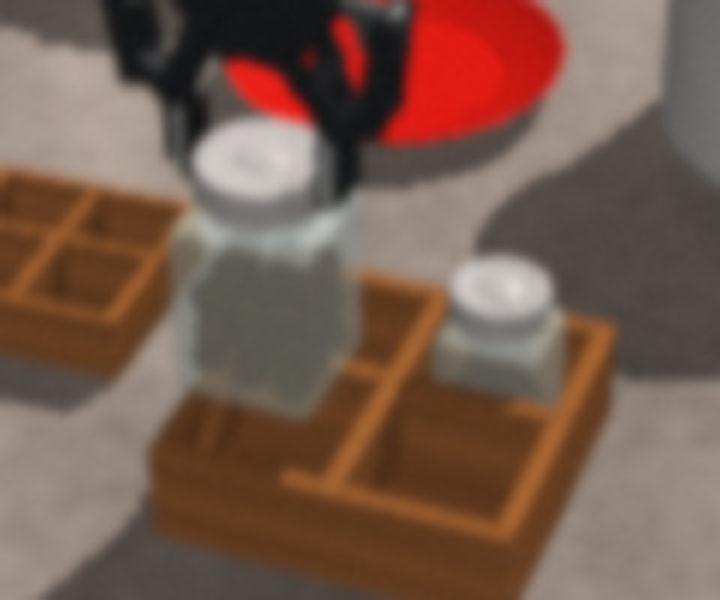

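View pics/t18.png

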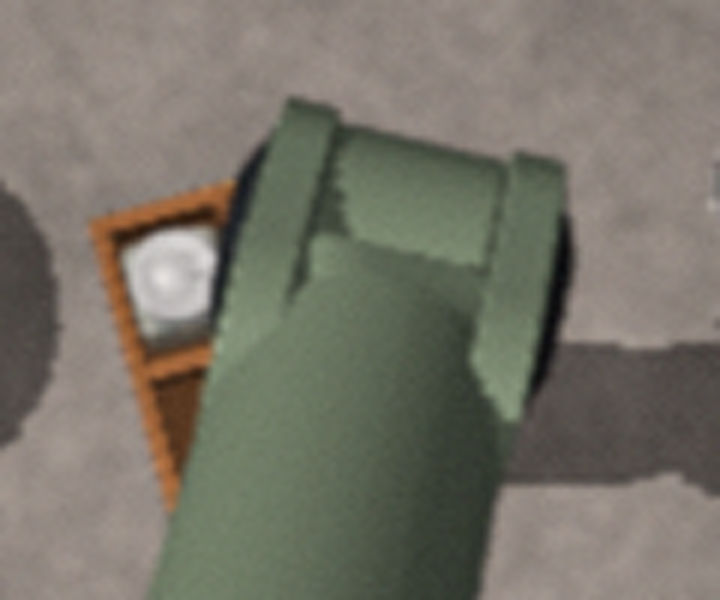

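```bash
python3 - <<'E'
from h import *
np.set_printoptions(precision=0,suppress=True)
s=V("scene","/tmp/scene0.npz")
px=lambda X:(s.pix(X)-[260,150]+.5)*6-.5
for yw in (12,16,20):
    t=np.deg2rad(yw);R=np.array([[np.cos(t),-np.sin(t)],[np.sin(t),np.cos(t)]])
    for z in(78,170):
        P=np.array([[*(np.array([544.1,30.9])+R@np.array(h)),z] for h in [(-34,-34),(34,-34),(34,34),(-34,34)]])/1000
        print(yw,z,px(P).round().tolist())
print("lidtop",px([[.5441,.0309,.197]]))
E
python3 -c "
import cv2;a=cv2.imread('pics/s18.png')[180:440,150:400];cv2.imwrite('pics/s18b.png',cv2.resize(a,None,fx=2.3,fy=2.3))"
```

```text
12 78 [[173.0, 394.0], [305.0, 434.0], [370.0, 347.0], [242.0, 311.0]]
12 170 [[158.0, 232.0], [298.0, 270.0], [366.0, 186.0], [232.0, 152.0]]
16 78 [[175.0, 398.0], [312.0, 432.0], [367.0, 343.0], [235.0, 312.0]]
16 170 [[161.0, 236.0], [305.0, 268.0], [364.0, 182.0], [225.0, 153.0]]
20 78 [[178.0, 402.0], [319.0, 430.0], [364.0, 339.0], [229.0, 314.0]]
20 170 [[163.0, 240.0], [312.0, 266.0], [360.0, 179.0], [218.0, 155.0]]
lidtop [[261. 158.]]
```

View pics/s18b.png

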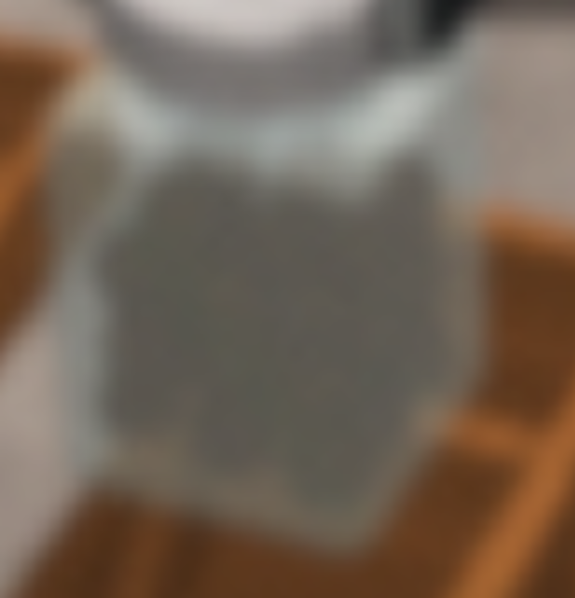

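Predicted and seen lid centres agree, at (261,158) and (258,158), and the jar yaw is close to the crate's. Both cameras put the cell at about (546,30.3). I lower there.

Emit:
{"op": "apply_moves", "data": {"commands": [[[1.7,1,5],[0,0.2,0]],[[1.7,1,10],[0,0.2,0]],[[1.7,1,14],[0,0.2,0]],[[1.7,1,14],[0,0.2,0]]]}}

```text
clock: 13.17
position: [0.5461, 0.0299, 0.1628]
tool_rot: [3.141, -0.001, 0.243]
force: [0.3, -1.0, -3.9]
grip_width: 0.0613
```

```bash
python3 - <<'E'
from h import *
go(546,30.3,145,14.2)
s=V("scene"); s.crop("pics/s19.png",280,160,360,240,9)
E
```

```text
t 13.17 pos [546.1  29.9 162.8] rpy [ 1.7998e+02 -7.0000e-02  1.3900e+01] F [ 0.3 -1.  -3.9] M [-0.05  0.04 -0.03] w 61.3 q [-0.6   0.57  0.62  1.9  -0.44  0.82  0.5 ]
-> shift [-0.1 -0.4 17.8] turn [ 0.02 -0.07 -0.3 ]
```

View pics/s19.png

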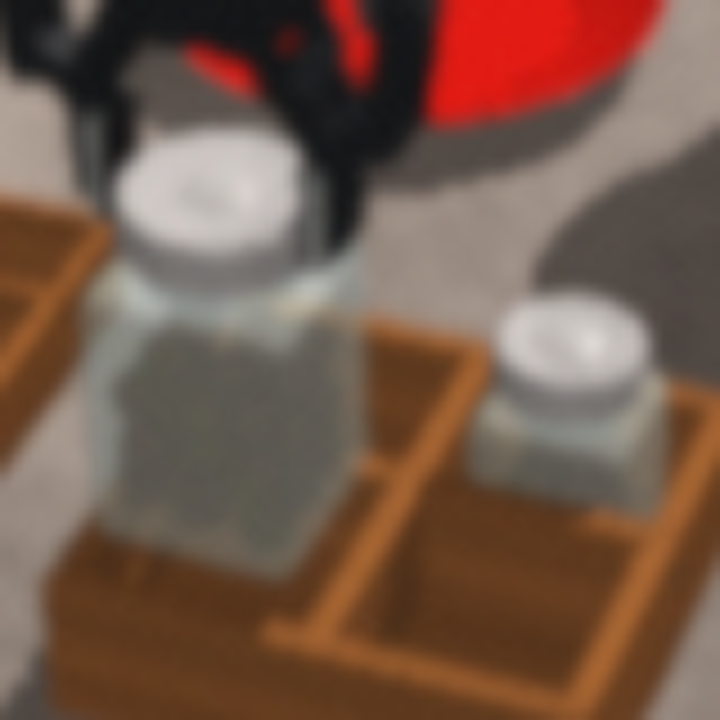

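Emit:
{"op": "apply_moves", "data": {"commands": [[[0,-0.3,5],[0,0,-0.5]],[[0,-0.3,9],[0,0,-0.5]],[[0,-0.3,13],[0,0,-0.5]],[[0,-0.3,16],[0,0,-0.5]],[[0,-0.3,18],[0,0,-0.5]]]}}

```text
clock: 13.63
position: [0.5461, 0.0303, 0.1447]
tool_rot: [3.141, -0.001, 0.252]
force: [-0.4, -0.3, -3.4]
grip_width: 0.0613
```

```bash
python3 - <<'E'
from h import *
go(546,30.3,125,14.2)
s=V("scene"); s.crop("pics/s20.png",280,160,360,240,9)
E
```

```text
t 13.63 pos [546.1  30.3 144.7] rpy [ 1.7997e+02 -6.0000e-02  1.4410e+01] F [-0.4 -0.3 -3.4] M [-0.04  0.   -0.01] w 61.3 q [-0.58  0.59  0.6   1.91 -0.46  0.78  0.52]
-> shift [-0.2 -0.  19.7] turn [ 0.03 -0.06  0.21]
```

View pics/s20.png

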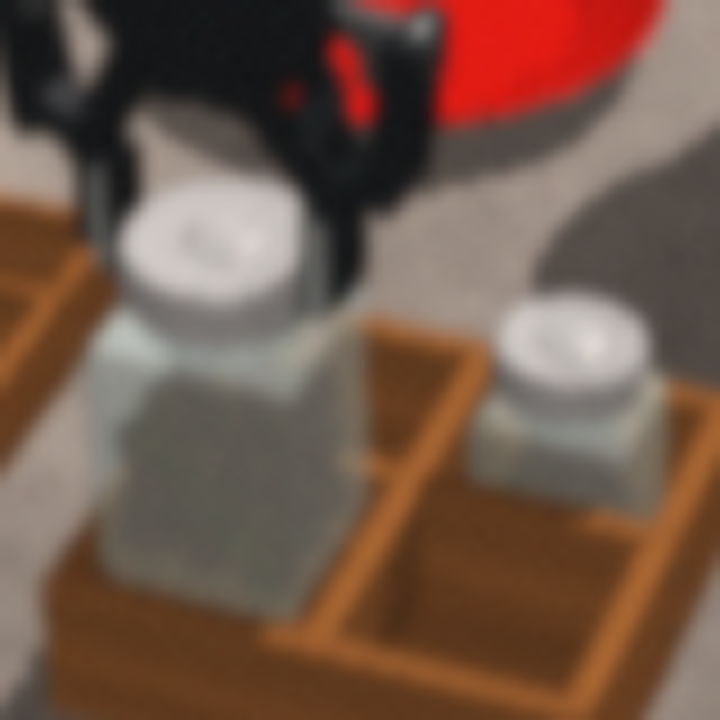

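The base is 9 mm below the rim with no contact. I continue down.

Emit:
{"op": "apply_moves", "data": {"commands": [[[0,0,6],[0,0,0]],[[0,0,13],[0,0,0]],[[0,0,20],[0,0,0]],[[0,0,27],[0,0,0]],[[0,0,32],[0,0,0]]]}}

```text
clock: 14.1
position: [0.5458, 0.0302, 0.1115]
tool_rot: [3.141, -0.0, 0.251]
force: [-0.7, -0.4, -3.7]
grip_width: 0.0608
```

Emit:
{"op": "apply_moves", "data": {"commands": [[[0,0,2],[0,0,0]],[[0,0,3],[0,0,0]],[[0,0,4],[0,0,0]]]}}

```text
clock: 14.35
position: [0.5458, 0.0301, 0.1074]
tool_rot: [3.141, 0.0, 0.251]
force: [0.0, -0.7, -3.1]
grip_width: 0.0612
```

```bash
python3 - <<'E'
from h import *
go(546,30.3,106,14.2)
E
```

```text
t 14.35 pos [545.8  30.1 107.4] rpy [179.97   0.    14.4 ] F [ 0.  -0.7 -3.1] M [-0.02 -0.03  0.03] w 61.2 q [-0.55  0.64  0.55  1.93 -0.51  0.71  0.56]
-> shift [ 0.2 -0.1  1.4] turn [0.03 0.   0.2 ]
```

Emit:
{"op": "apply_moves", "data": {"commands": [[[0,0,1],[0,0,0]],[[0,0,1.5],[0,0,0]],[[0,0,1.5],[0,0,0]]]}}

```text
clock: 14.6
position: [0.546, 0.0302, 0.1065]
tool_rot: [3.141, -0.001, 0.251]
force: [-2.7, 0.4, 6.4]
grip_width: 0.0613
```

```bash
python3 - <<'E'
from h import *
go(546,30.3,106,14.2)
s=V("scene"); s.crop("pics/s21.png",270,160,370,240,7)
E
```

```text
t 14.6 pos [546.   30.2 106.5] rpy [ 1.7999e+02 -4.0000e-02  1.4400e+01] F [-2.7  0.4  6.4] M [ 0.18  0.66 -0.01] w 61.3 q [-0.55  0.65  0.55  1.93 -0.51  0.7   0.56]
-> shift [ 0.  -0.1  0.5] turn [ 0.01 -0.04  0.2 ]
```

View pics/s21.png

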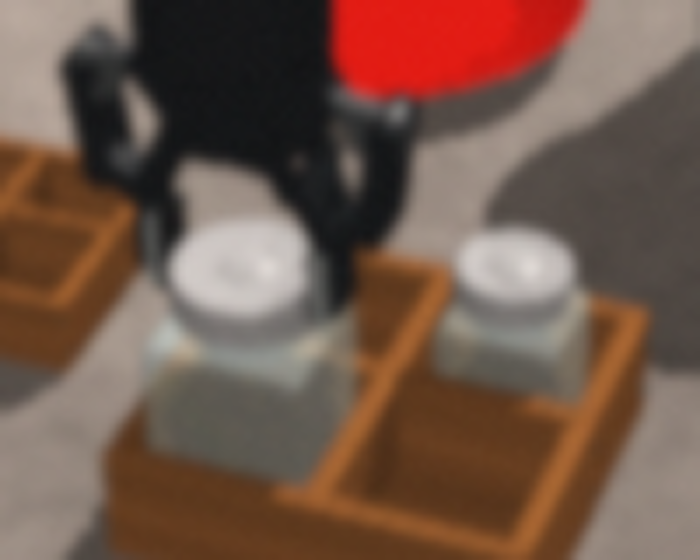

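Seated at TCP z 106.5 (106.4 expected), and both jars are upright and shut. I firm up the grip, then start the twist in stages.

Emit:
{"op": "apply_moves", "data": {"commands": [[[0,0,-0.3],[0,0,0]],[[0,0,-0.3],[0,0,0]],[[0,0,-0.3],[0,0,0]]], "gripper": 0, "grip_force": 100}}

```text
clock: 14.9
position: [0.5461, 0.0302, 0.107]
tool_rot: [3.141, -0.001, 0.251]
force: [-1.3, -0.6, -1.5]
grip_width: 0.0599
```

Emit:
{"op": "apply_moves", "data": {"commands": [[[0,0,0],[0,0,-3]],[[0,0,0],[0,0,-7]],[[0,0,0],[0,0,-11]],[[0,0,0],[0,0,-15]],[[0,0,0],[0,0,-18]]]}}

```text
clock: 15.32
position: [0.5465, 0.0303, 0.1071]
tool_rot: [3.141, -0.002, 0.569]
force: [1.1, 0.4, -1.7]
grip_width: 0.0605
```

```bash
python3 - <<'E'
from h import *
go(546,30.3,106.8,14.4+76)
s=V("scene"); s.crop("pics/s22.png",270,160,370,240,7)
E
```

```text
t 15.32 pos [546.5  30.3 107.1] rpy [ 1.7996e+02 -1.0000e-01  3.2590e+01] F [ 1.1  0.4 -1.7] M [ 0.1  -0.29 -0.44] w 60.5 q [-0.49  0.62  0.46  1.93 -0.43  0.68  0.8 ]
-> shift [-0.4 -0.2  0.3] turn [  0.09  -0.07 -57.81]
```

View pics/s22.png

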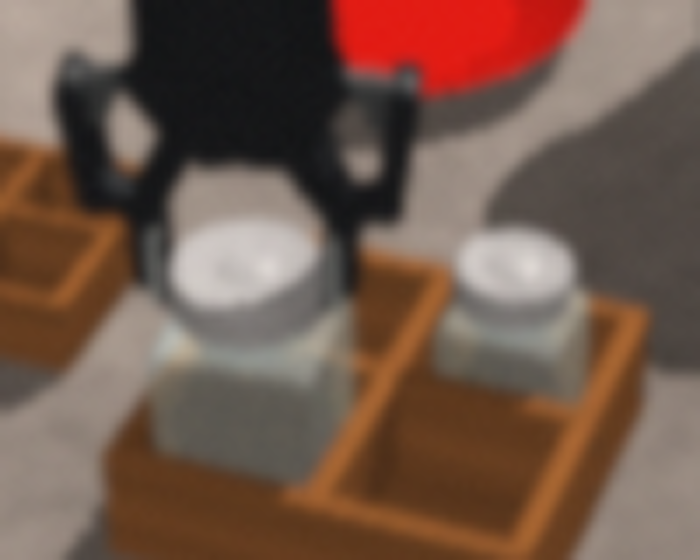

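Resistance is about 0.44 N m, so the jar is against its cell and the lid is turning on the thread. Continuing.

Emit:
{"op": "apply_moves", "data": {"commands": [[[0,0,0.2],[0,0,-4]],[[0,0,0.2],[0,0,-8]],[[0,0,0.2],[0,0,-12]],[[0,0,0.2],[0,0,-16]],[[0,0,0.2],[0,0,-19]]]}}

```text
clock: 15.78
position: [0.5472, 0.0302, 0.1075]
tool_rot: [3.139, -0.003, 0.905]
force: [0.1, -0.3, 9.5]
grip_width: 0.0602
```

```bash
python3 -c "
from h import *
go(546,30.3,106.8,14.4+76)"
```

```text
t 15.78 pos [547.2  30.2 107.5] rpy [ 1.7986e+02 -1.5000e-01  5.1880e+01] F [ 0.1 -0.3  9.5] M [ 0.07 -0.02 -0.2 ] w 60.2 q [-0.43  0.6   0.37  1.93 -0.34  0.67  1.06]
-> shift [-0.7 -1.   0.7] turn [  0.19  -0.1  -38.52]
```

Emit:
{"op": "apply_moves", "data": {"commands": [[[0,0,0],[0,0,-4]],[[0,0,0],[0,0,-8]],[[0,0,0],[0,0,-12]],[[0,0,0],[0,0,-16]],[[0,0,0],[0,0,-19]]]}}

```text
clock: 16.2
position: [0.5479, 0.0303, 0.1082]
tool_rot: [3.137, -0.003, 1.239]
force: [-0.2, 0.3, 7.1]
grip_width: 0.0604
```

```bash
python3 - <<'E'
from h import *
go(546,30.3,106.8,14.4+76)
s=V("scene"); s.crop("pics/s23.png",270,160,370,240,7)
E
```

```text
t 16.2 pos [547.9  30.3 108.2] rpy [ 1.7974e+02 -1.4000e-01  7.1000e+01] F [-0.2  0.3  7.1] M [ 0.21  0.04 -0.11] w 60.4 q [-0.36  0.59  0.28  1.92 -0.25  0.66  1.31]
-> shift [-0.6 -1.8  1.3] turn [  0.28  -0.1  -19.4 ]
```

View pics/s23.png

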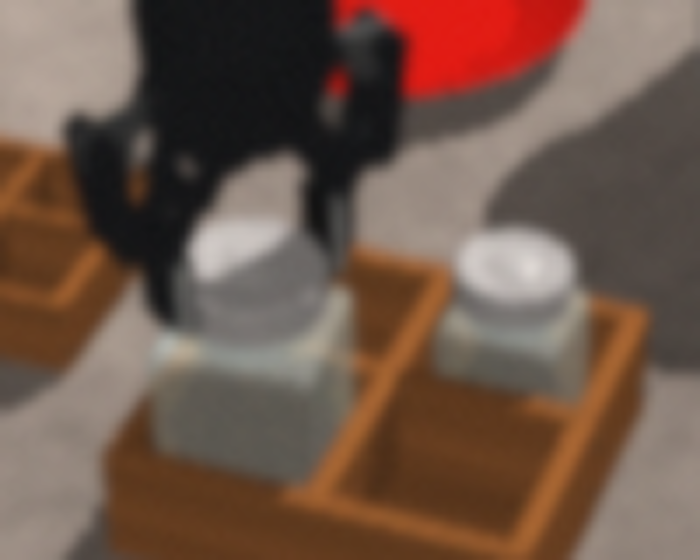

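Emit:
{"op": "apply_moves", "data": {"commands": [[[0,-0.5,0],[0,0,-4]],[[0,-0.5,0],[0,0,-8]],[[0,-0.5,0],[0,0,-12]],[[0,-0.5,0],[0,0,-16]],[[0,-0.5,0],[0,0,-18]]]}}

```text
clock: 16.67
position: [0.5477, 0.0304, 0.1084]
tool_rot: [3.136, -0.001, 1.559]
force: [-0.2, 0.7, 1.4]
grip_width: 0.0601
```

```bash
python3 - <<'E'
from h import *
go(546,30.3,106.8,14.4+76)
s=V("scene"); s.crop("pics/s24.png",270,160,370,240,7)
v=V("top"); v.crop("pics/t24.png",280,140,380,240,6)
E
```

```text
t 16.67 pos [547.7  30.4 108.4] rpy [ 1.7967e+02 -7.0000e-02  8.9350e+01] F [-0.2  0.7  1.4] M [ 0.18 -0.06 -0.04] w 60.1 q [-0.3   0.58  0.19  1.92 -0.17  0.66  1.55]
-> shift [-0.2 -1.7  1.6] turn [ 0.33 -0.06 -1.05]
```

View pics/s24.png

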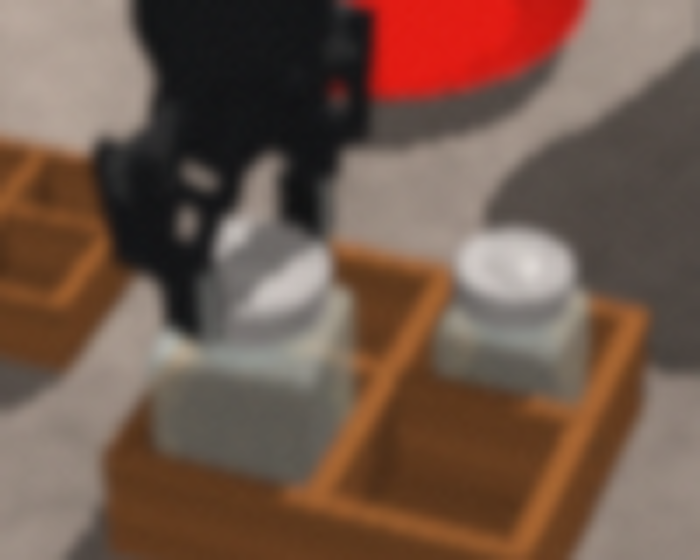

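The resisting moment has dropped to about zero after 75° of tool turn. I test-lift a few mm.

Emit:
{"op": "apply_moves", "data": {"commands": [[[0,0,-1],[0,0,0]],[[0,0,-2],[0,0,0]],[[0,0,-3],[0,0,0]],[[0,0,-4],[0,0,0]],[[0,0,-4],[0,0,0]]]}}

```text
clock: 17.18
position: [0.5477, 0.0304, 0.1125]
tool_rot: [3.136, -0.001, 1.556]
force: [-0.2, 0.1, -0.2]
grip_width: 0.0599
```

```bash
python3 - <<'E'
from h import *
go(547.7,30.4,108.5+23,89.35)
s=V("scene"); s.crop("pics/s25.png",270,160,370,240,7)
E
```

```text
t 17.18 pos [547.7  30.4 112.5] rpy [ 1.7968e+02 -7.0000e-02  8.9140e+01] F [-0.2  0.1 -0.2] M [ 0.05  0.03 -0.01] w 59.9 q [-0.3   0.57  0.2   1.92 -0.17  0.66  1.55]
-> shift [  0.    0.2 -19. ] turn [ 0.32 -0.07 -0.21]
```

View pics/s25.png

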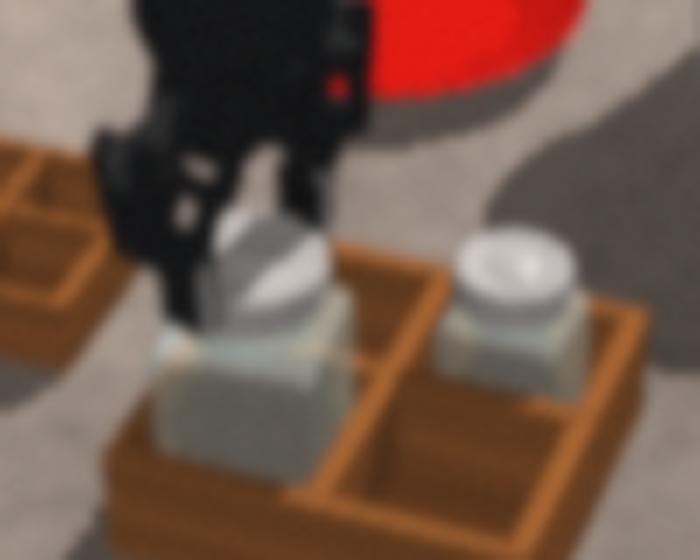

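The jar stays down and the load is only about 0.2 N, so the lid is free. I lift straight until the lid edge is about 20 mm above the rim (TCP z ≈ 141.5).

Emit:
{"op": "apply_moves", "data": {"commands": [[[0,0,-6],[0,0,0]],[[0,0,-13],[0,0,0]],[[0,0,-20],[0.3,0,0]],[[0,0,-26],[0.3,0,0]],[[0,0,-28.5],[0.3,0,0]]]}}

```text
clock: 17.65
position: [0.548, 0.0304, 0.1423]
tool_rot: [3.14, -0.001, 1.556]
force: [-0.6, 0.2, -0.8]
grip_width: 0.0604
```

Emit:
{"op": "apply_moves", "data": {"commands": [[[0,0,0],[0,0,0]],[[0,0,0],[0,0,0]],[[0,0,0],[0,0,0]]]}}

```text
clock: 17.9
position: [0.5479, 0.0304, 0.1422]
tool_rot: [3.14, -0.002, 1.556]
force: [-0.3, 0.1, -0.8]
grip_width: 0.0604
```

```bash
python3 - <<'E'
from h import *
go(547.7,30.4,141.5,89.35)
s=V("scene"); s.crop("pics/s26.png",270,150,370,240,7); cv2.imwrite("pics/s26full.png",s.p[:,:,::-1])
v=V("top"); cv2.imwrite("pics/t26.png",v.p[:,:,::-1])
E
```

```text
t 17.9 pos [547.9  30.4 142.2] rpy [ 1.799e+02 -9.000e-02  8.914e+01] F [-0.3  0.1 -0.8] M [ 0.02 -0.    0.06] w 60.4 q [-0.31  0.53  0.21  1.89 -0.16  0.73  1.54]
-> shift [ 0.  -0.2  0.7] turn [ 0.1  -0.09 -0.21]
```

View pics/s26.png

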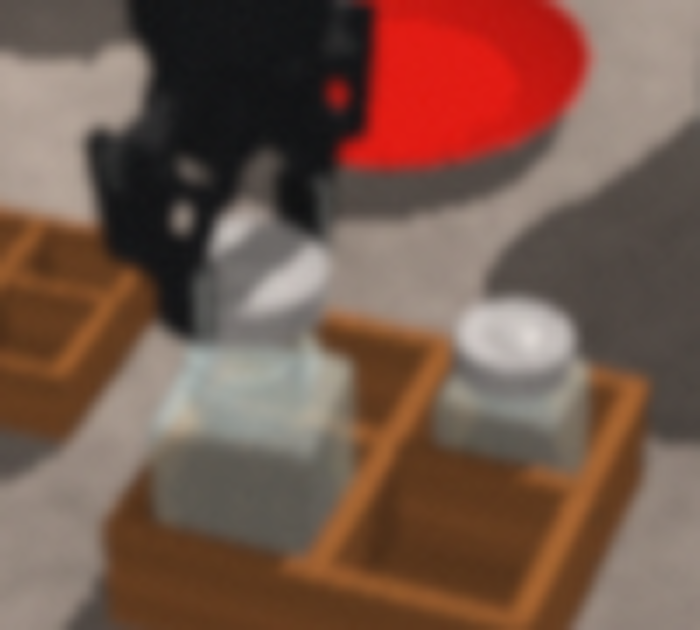

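View pics/s26full.png

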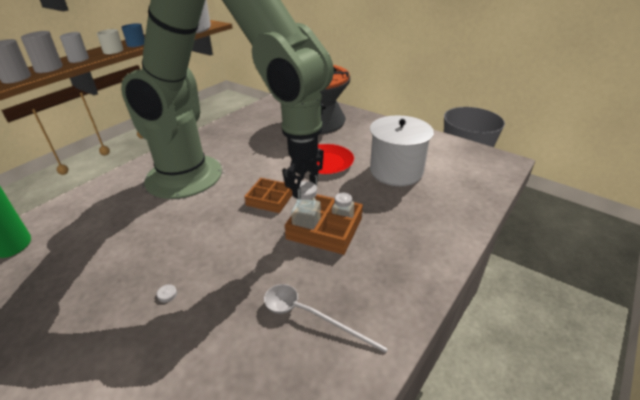

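The lid hangs level over the open neck. Both jars stand in their cells, and the ladle, pot and plate are unmoved. I hand in.

```bash
python3 -c "
from workcell import order,bot
print(order.job_done()); o=bot.observe(); print(o['clock'],o['position'],o['force'],o['grip_width'])"
```

```text
the job is handed in; nothing more can be done
None
the job is handed in; nothing more can be done
```

The job is handed in at about 18 s on the robot's clock. Both jars went shut into cells of their own rows. The large jar's lid was twisted off and is held level over the open mouth.

- **Seating:** Both jars met the crate floor at the expected height, within 0.1 mm. The pictures show both upright in cells of the right size.
- **Twist:** The tool turned about 75° anticlockwise. The resisting moment rose to about 0.44 N m and had fallen to about zero by the end. How far the lid turned against the jar was not measured directly. I estimate 65–72°, allowing for a few degrees of play in the cell and assuming no slip in the grip.
- **Lift and hold:** On lifting, the outside force was only 0.2–0.8 N and the jar stayed in its cell. The lid's lower edge is about 21.7 mm above the rim by my calculation, level to about 0.1°, gripped with a 100 N setting.
- **Left alone:** The pot, its lid, the plate and the ladle look unmoved in the last scene picture.
- **Disagreements:**
  - The two cameras differed by 3–4 mm on positions, so I aimed at the average.
  - During the twist the gripper drifted about 1.9 mm sideways, most likely carrying the jar with it within its cell clearance. The side forces stayed near 1 N.

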